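# Charge the grinding jar and lock its bayonet cover

## Robot

A 6-joint arm with a two-finger parallel gripper is mounted at the origin on a cart in front of the work surface, level with it; the furniture and walls round the work are solid. World frame = base frame: x ahead of the robot, y to its left, z up, the work surface at z = 0. Lengths are in m, angles in rad, forces in N, time in s.
With the tool pointing down it reaches from about 0.3 to 0.775 m from the base axis. Payload 14.6 kg.
Tool frame: the origin (TCP) lies at the very end of the fingers, on their centre line; the grasp point (between the pads) lies ctrl.tcp_to_grasp behind it (ctrl.tcp_to_grasp is the distance from the TCP to the grasp point, in m); x points along the fingers, y is the direction in which the jaws open and shut, and the axes are right-handed (so a half turn about x gives the same grasp; the last joint's range is limited). The gripper opens to 94 mm and grips with 3 to 60 N. Pads are 16 mm wide; open, the fingers measure 119 mm over their backs; the gripper's body (75 mm by 177 mm) begins 78 mm behind the grasp point.
Start: joints at [-1.181, 0.3, 1.521, -0, 1.321, -0.067], TCP at [0.243, -0.494, 0.205] pointing down, gripper open.
Joint ranges: [-3.03, 3.03], [-0.79, 2.21], [0.23, 2.52], [-1.04, 4.18], [0, 3.07], [-2.55, 2.55]. Speed limits (rad/s): [2.22, 2.22, 2.57, 3.14, 3.14, 3.14].

## Interface

Orientations are given as [roll, pitch, yaw] about the fixed x, y, z axes, in that order (R = Rz(yaw) Ry(pitch) Rx(roll)).
In Python, from station import ctrl gives the robot as it stands.
- The arm moves only by the tool play_rows, never from a script. Its argument "increments" is a list that holds one entry, the list of rows, each a list of 5 numbers: the closure in counts, from 0 (fully open) to 255 (shut), then the shift along the tool's x, y, z in cm, then the turn about the tool's x in degrees. A call has 1 to 12 rows; each row shifts and turns the commanded pose from where the row before left it, along the tool's axes as they then stand; what a row does not reach is not made up. A row lasts 1/12 s, in which the tool goes at most 41.7 mm and 7.16 degrees, less where a joint would pass 70% of its speed; a pose out of reach is approached as far as the arm can. A call is refused whole if a number of a shift passes 4.17 or a number of a turn 7.16, either way. A call with a gripper value outside its range is refused whole. The fingers move at their own pace and stop on an object; "newtons" is the grip in N (left out, the last holds). Time passes only in rows, so rows that do not move let the fingers close. It gives the time, the measured TCP pose, the force and the opening at its end, in the units of the state.
- ctrl.get_obs(): the state, without advancing time (a new reading comes with each control period).
- ctrl.camera(name): name is "scene" or "top" or "wrist"; returns the picture (400x640x3 uint8, red, green, blue); there is no depth.
- ctrl.calibration(name): a dict with "fx", "fy", "cx", "cy" (pixels), "k1" (the pictures are not rectified: a ray, as slopes to the right and down, at radius r is drawn at 1 + k1 r^2 times it, then the intrinsics apply), "rvec" (rotation vector, rad) and "tvec" (3), from world to camera coordinates, as OpenCV has them; the wrist camera has in their place "T_tool_cam" (4x4, takes a point from camera to tool coordinates, whose origin is the TCP and whose axes are the tool frame's). Camera axes: x right, y down, z forward; pixel columns grow to the right and rows downward; lengths in m; the calibration is good to about 2 mm. A picture is of the moment at which its call begins: read the wrist's pose just before it. calibration takes no time and is no camera call.
- ctrl.hand_in(): hands the job in, once; it reports no verdict.
The state is a dict: "time_s": time; "qpos": joint angles; "joint_vel": joint speeds; "tau": joint torques, N m; "ee_pos": TCP position; "eef_rot": TCP orientation; "force": force on the tool from outside, world axes, zero at the start; "moment": the same for the moment, N m; "grip_width": finger opening in m.
Only numpy, scipy, OpenCV 4.12 (cv2) and the standard library are available. Lean on these libraries where they do the work, as an engineer would, in place of code of your own. Each camera call takes 0.05 s, during which the arm holds its last target.

## Task

Charge the grinding jar: press its bayonet cover down, twist it about a quarter turn to the left to free it, and stand it on the bench clear of the jar. Pour every ceramic grinding cylinder from the scoops into the jar and stand the scoops back upright on the bench, then put the cover back on, press and twist it until it is fully locked with its bar in line with the studs. Do not force the cover, and do not shift the bottles and the beaker standing round the work.

Things in the scene. Friction and masses are not known exactly. Their poses are not given: they have to be found in the camera images.
- jar: Round stainless grinding jar held upright in a low round bench clamp (fixed, 144 mm across). Origin: at bench height on the jar's axis; z up, x through the two neck studs. Below 85 mm above the bench the jar is 112 mm wide; above that a neck of outer radius 44 mm
- jar_mouth (a point): Centre of the jar's open mouth, level with the rim, 112 mm above the bench. The bore is 80 mm wide and straight, its floor 30 mm above the bench. The rim is chamfered outside
- stud (a point): One of two opposite studs, 8 mm square, that stick out of the jar's neck to radius 52 mm, along +x and -x of the jar, 105 mm above the bench
- cover_grip (a point): Loose bayonet cover of the jar, aluminium, 107 mm across, 0.24 to 0.36 kg, with a black upright grip bar on top, 64 mm long, 16 mm wide, 34 mm high. This point: middle of the bar, 10 mm below its top, 24 mm above the cover's top plate, 58 mm above the skirt's lower edge. x along the bar, z up; half a turn about z makes no difference. Starts locked on the jar, this point 154.5 mm above the bench
- cover_edge (a point): Centre of the lower edge of the cover's skirt (inner radius 46.5 mm, 28 mm deep; same axes as cover_grip). Two L-slots in the skirt take the studs. Locked: bar in line with the studs, this edge 96.5 mm above the bench, studs in 5 mm deep notches; an inner sprung seal plate pushes the cover up with 8 N, 0.8 N more per mm. The directions to free and refit it are under seal
- seal (a joint): Sprung seal plate inside the cover, m, + = pushed in; 0 when locked, -0.0035 free. To free the cover: press it down 6 to 7 mm (clears at 5, stop at 8), turn it 80 degrees counter-clockwise seen from above (70 to 92 will do, stop at 92), lift: clear after 20 mm. To lock: lower it on at 80 (+-8) degrees counter-clockwise of in line, press to 6.5 mm below locked height, turn clockwise to in line (stop 3 past it), let it rise
- scoop_a_grip (a point): Loose aluminium weighing scoop with a black handle, 0.16 kg, starts left of the jar. This point: middle of the handle, 29 mm above the scoop's flat underside; x from the handle towards the pouring lip, z up. The handle is 16 mm wide, 14 mm high, from 35 mm behind this point to 32 mm ahead, where the pan's 34 mm high back wall stands
- scoop_a_lip (a point): Middle of the open pouring lip of scoop_a, 126 mm ahead of its grip point and 21.5 mm lower. The pan is 60 mm wide inside, floor 3 mm thick, and may be empty. Pieces slide out when it is tilted lip-down by 35 to 60 degrees
- scoop_b_grip (a point): Loose aluminium weighing scoop with a black handle, 0.16 kg, starts farther left. This point: middle of the handle, 29 mm above the scoop's flat underside; x from the handle towards the pouring lip, z up. The handle is 16 mm wide, 14 mm high, from 35 mm behind this point to 32 mm ahead, where the pan's 34 mm high back wall stands
- scoop_b_lip (a point): Middle of the open pouring lip of scoop_b, 126 mm ahead of its grip point and 21.5 mm lower. The pan is 60 mm wide inside, floor 3 mm thick, and may be empty. Pieces slide out when it is tilted lip-down by 35 to 60 degrees
- scoop_c_grip (a point): Loose aluminium weighing scoop with a black handle, 0.16 kg, starts right of the jar. This point: middle of the handle, 29 mm above the scoop's flat underside; x from the handle towards the pouring lip, z up. The handle is 16 mm wide, 14 mm high, from 35 mm behind this point to 32 mm ahead, where the pan's 34 mm high back wall stands
- scoop_c_lip (a point): Middle of the open pouring lip of scoop_c, 126 mm ahead of its grip point and 21.5 mm lower. The pan is 60 mm wide inside, floor 3 mm thick, and may be empty. Pieces slide out when it is tilted lip-down by 35 to 60 degrees
- piece_1_mid (a point): White ceramic grinding cylinder, 22 mm across and 22 mm long, 25 g; this point is its centre, z its axis. If present it starts standing in scoop_a
- piece_2_mid (a point): White ceramic grinding cylinder, 22 mm across and 22 mm long, 25 g; this point is its centre, z its axis. If present it starts standing in scoop_a
- piece_3_mid (a point): White ceramic grinding cylinder, 22 mm across and 22 mm long, 25 g; this point is its centre, z its axis. If present it starts standing in scoop_a
- piece_4_mid (a point): White ceramic grinding cylinder, 22 mm across and 22 mm long, 25 g; this point is its centre, z its axis. If present it starts standing in scoop_b
- piece_5_mid (a point): White ceramic grinding cylinder, 22 mm across and 22 mm long, 25 g; this point is its centre, z its axis. If present it starts standing in scoop_b
- piece_6_mid (a point): White ceramic grinding cylinder, 22 mm across and 22 mm long, 25 g; this point is its centre, z its axis. If present it starts standing in scoop_b
- piece_7_mid (a point): White ceramic grinding cylinder, 22 mm across and 22 mm long, 25 g; this point is its centre, z its axis. If present it starts standing in scoop_c
- piece_8_mid (a point): White ceramic grinding cylinder, 22 mm across and 22 mm long, 25 g; this point is its centre, z its axis. If present it starts standing in scoop_c
- piece_9_mid (a point): White ceramic grinding cylinder, 22 mm across and 22 mm long, 25 g; this point is its centre, z its axis. If present it starts standing in scoop_c
- rinse_bottle: White plastic rinse bottle, 68 mm across, 154 mm high, behind the jar; origin at its foot. Leave it alone
- beaker_tall: Empty glass beaker, 68 mm across, 104 mm high, behind the jar to the right; origin at its foot. Leave it alone
- amber_bottle: Amber reagent bottle, 69 mm across, 178 mm high, behind the scoops on the left; origin at its foot. Leave it alone
Mind the look-alikes: they are no part of the job. What is shaped like the jar but orange is not meant. What is shaped like the part that bears scoop_b_grip but yellow is not meant.

How it is judged:
By the outcome, as a careful person would: the job done as asked, in the order asked, and still so for the second after the job is handed in, with the robot touching nothing.
Of piece_1, piece_2, piece_3, piece_4, piece_5, piece_6, piece_7, piece_8, piece_9 only 5 to 8 are there at a start; the rules pass over those that are not, and their reading is None.
At some moment in a run one of cover, scoop_a, scoop_b, scoop_c may be knocked a few centimetres aside while the robot is not near it.
It also fails if it takes over 210 s, if anything falls off the work surface, if the arm or the gripper's body presses on something with over 40 N, if the wrist force passes 120 N, or if a joint passes its speed limit or range.

## Working session

There is one attempt and no reset: what is moved stays moved. The work goes in short steps, Python scripts to look and compute and a tool call to move; the robot and the scene stay as the last step left them, time stands still between calls to the robot, and variables do not carry over. Pictures are saved under pics/ and viewed, and the job is handed in when it is done.

Besides the shell and the picture viewer there is one more tool, called after "Emit:" in YAML: its name, and indented under it one key for each argument. play_rows: Moves the arm, as the interface text tells. Its arguments: {"type":"object","properties":{"increments":{"type":"array"},"newtons":{"type":"number"}},"required":["increments"]}

```bash
ls; mkdir -p pics; python3 - <<'E'
from station import ctrl
import cv2
print(ctrl.get_obs()); print(ctrl.tcp_to_grasp)
for n in ["scene","top","wrist"]:
    im=ctrl.camera(n); cv2.imwrite(f"pics/{n}0.png",im[:,:,::-1]); print(n,ctrl.calibration(n))
E
```

```text
pics
{'time_s': 0.0, 'qpos': array([-1.18060872e+00,  3.00482547e-01,  1.52160518e+00,  8.95115551e-06,
        1.32069573e+00, -6.65904197e-02]), 'joint_vel': array([ 0.00094001,  0.00048159, -0.00090378,  0.00024882, -0.00079721,
        0.00158635]), 'tau': array([ 9.26693829e-04, -5.31805658e+01, -3.52742279e+01,  7.08190561e-02,
        2.44070718e-02, -7.14128055e-05]), 'ee_pos': array([ 0.24248276, -0.49335867,  0.20486986]), 'eef_rot': array([-1.64466739,  1.56960548,  1.95370107]), 'force': array([ 0.3718091 , -0.25965108,  0.41140463]), 'moment': array([-0.00462542, -0.02001103,  0.01521002]), 'grip_width': 0.09401929758075703}
0.0188
scene {'fx': 515.4665512524303, 'fy': 515.4665512524303, 'cx': 317.3694175743714, 'cy': 199.15254957618887, 'k1': -0.13063590408291278, 'rvec': array([ 1.12684627, -2.23855228,  1.1196449 ]), 'tvec': array([0.3991744 , 0.36154594, 1.79977761])}
top {'fx': 471.09435525355786, 'fy': 471.09435525355786, 'cx': 327.9971358340459, 'cy': 204.94578871443844, 'k1': -0.026899138436928795, 'rvec': array([ 2.02537925, -2.19158361,  0.24057899]), 'tvec': array([0.08070874, 0.58543853, 1.6050887 ])}
wrist {'fx': 329.58140834541604, 'fy': 329.58140834541604, 'cx': 315.85980765868675, 'cy': 201.86903022890428, 'k1': -0.04789360186488015, 'T_tool_cam': array([[ 5.47659012e-05, -2.67062376e-01,  9.63679243e-01,
        -1.77919947e-01],
       [ 9.99999993e-01,  1.12285437e-04, -2.57125857e-05,
         6.40114985e-04],
       [-1.01340281e-04,  9.63679238e-01,  2.67062380e-01,
        -7.81021230e-02],
       [ 0.00000000e+00,  0.00000000e+00,  0.00000000e+00,
         1.00000000e+00]])}
```

View pics/scene0.png

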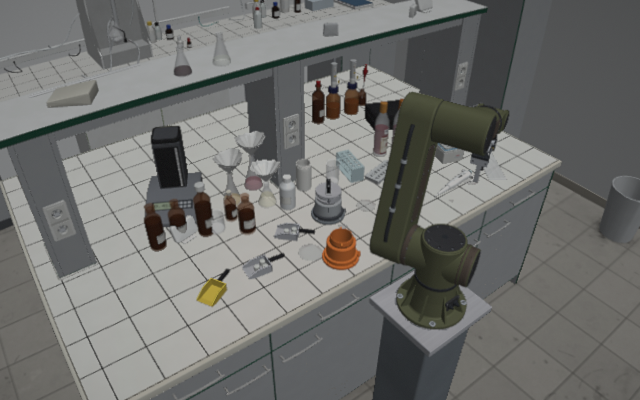

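View pics/top0.png

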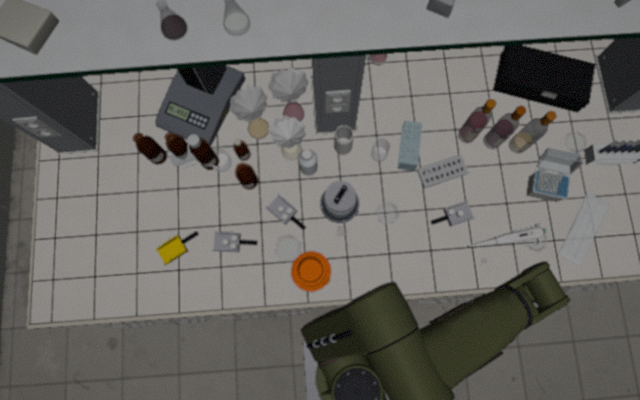

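View pics/wrist0.png

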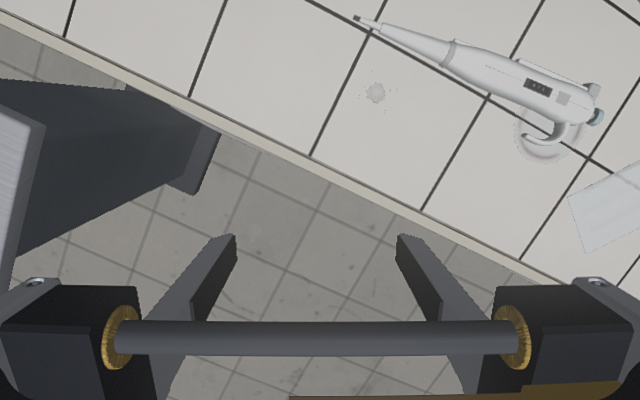

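```bash
cat > h.py <<'E'
import numpy as np, cv2
from station import ctrl
from scipy.spatial.transform import Rotation as R
def toolpose(o=None):
    o=o or ctrl.get_obs(); T=np.eye(4); T[:3,:3]=R.from_euler('xyz',o['eef_rot']).as_matrix(); T[:3,3]=o['ee_pos']; return T
def cam(n,T=None):
    c=ctrl.calibration(n)
    K=np.array([[c['fx'],0,c['cx']],[0,c['fy'],c['cy']],[0,0,1]]); D=np.array([c['k1'],0,0,0,0.])
    if n=='wrist':
        W=(toolpose() if T is None else T)@c['T_tool_cam']; W=np.linalg.inv(W); Rm=W[:3,:3]; t=W[:3,3]
    else: Rm=cv2.Rodrigues(c['rvec'])[0]; t=c['tvec']
    return K,D,Rm,t
def proj(n,P,T=None):
    K,D,Rm,t=cam(n,T); P=np.atleast_2d(np.array(P,float)).reshape(-1,1,3)
    return cv2.projectPoints(P,cv2.Rodrigues(Rm)[0],t,K,D)[0].reshape(-1,2)
def unproj(n,uv,z,T=None):
    K,D,Rm,t=cam(n,T); uv=np.atleast_2d(np.array(uv,float)).reshape(-1,1,2)
    r=cv2.undistortPoints(uv,K,D).reshape(-1,2); d=np.c_[r,np.ones(len(r))]@Rm; c=-Rm.T@t
    return c+d*((np.asarray(z)-c[2])/d[:,2])[:,None]
def snap(n,f=None,crop=None,s=1):
    T=toolpose(); im=ctrl.camera(n)[:,:,::-1].copy(); 
    if f:
        a=im
        if crop: x0,y0,x1,y1=crop; a=im[y0:y1,x0:x1]
        a=cv2.resize(a,None,fx=s,fy=s,interpolation=cv2.INTER_CUBIC); cv2.imwrite('pics/'+f,a)
    return im,T
E
python3 - <<'E'
import cv2
im=cv2.imread('pics/top0.png')
for n,(x0,y0,x1,y1) in dict(tl=(150,170,310,270),tm=(290,150,410,240),tr=(410,180,510,240)).items():
    cv2.imwrite(f'pics/{n}.png',cv2.resize(im[y0:y1,x0:x1],None,fx=5,fy=5,interpolation=cv2.INTER_CUBIC))
E
python3 -c "
from h import *
print(unproj('top',[[340,200],[283,210],[232,241],[455,214],[172,248],[310,271],[308,160],[344,140],[246,176]],[.15,.03,.03,.03,.03,.1,.1,.1,.1]).round(3))"
```

```text
[[ 0.585 -0.006  0.15 ]
 [ 0.592  0.197  0.03 ]
 [ 0.493  0.385  0.03 ]
 [ 0.528 -0.421  0.03 ]
 [ 0.485  0.599  0.03 ]
 [ 0.36   0.113  0.1  ]
 [ 0.75   0.093  0.1  ]
 [ 0.815 -0.041  0.1  ]
 [ 0.709  0.314  0.1  ]]
```

View pics/tl.png

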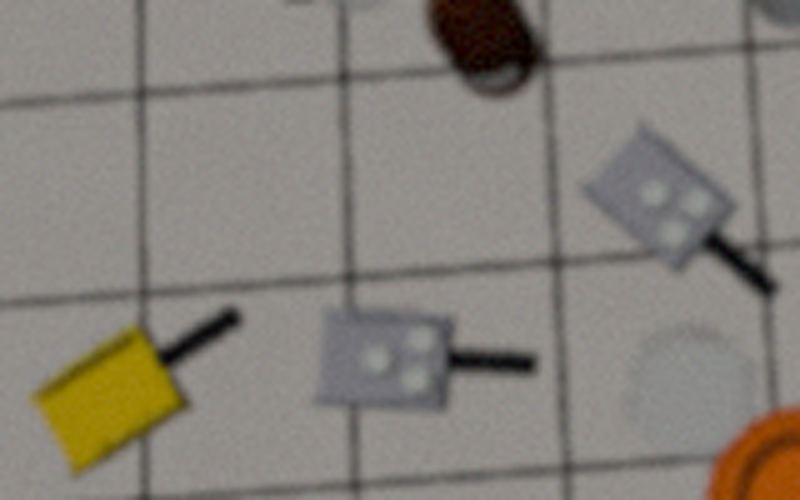

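View pics/tm.png

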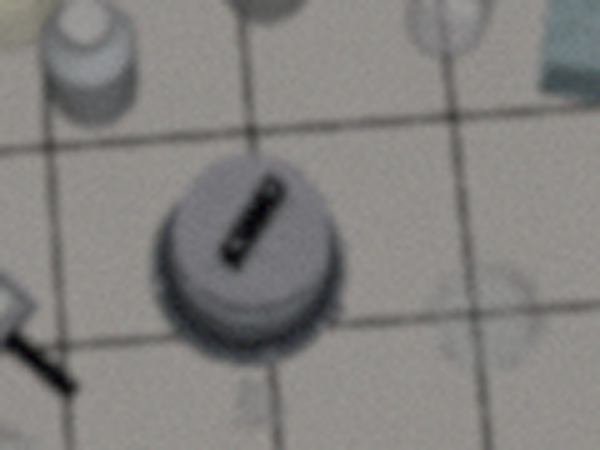

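View pics/tr.png

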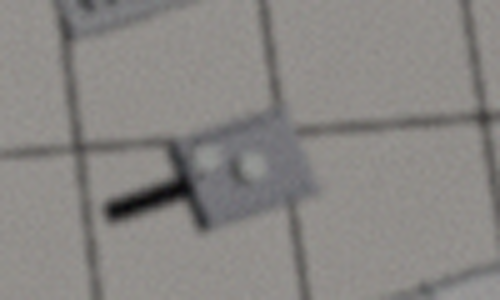

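```bash
python3 -c "
from h import *
T=toolpose();print(T.round(4))
print('tool y ang',np.degrees(np.arctan2(T[1,1],T[0,1])),'z ang',np.degrees(np.arctan2(T[1,2],T[0,2])),'radial',np.degrees(-1.1806))
a=unproj('top',[[150*1+0,0]],[0])
# bar ends in top (crop tm origin 290,150 scale5)
b=unproj('top',[[290+275/5,150+180/5],[290+233/5,150+265/5]],[.163,.163]);print(b.round(4)); d=b[0]-b[1];print(np.degrees(np.arctan2(d[1],d[0])))
# scoops handle end & lip mid : tl origin 150,170
for n,h,l in [('a',(150+770/5,170+290/5),(150+612/5,170+157/5)),('b',(150+535/5,170+364/5),(150+324/5,170+355/5)),('c',(410+107/5,180+212/5),(410+302/5,180+148/5))]:
    p=unproj('top',[h,l],[.036,.02]);d=p[1]-p[0];print(n,p.round(3).tolist(),np.degrees(np.arctan2(d[1],d[0])),np.hypot(d[0],d[1]))
"
```

```text
[[-3.000e-04  4.411e-01 -8.975e-01  2.425e-01]
 [ 8.000e-04 -8.975e-01 -4.411e-01 -4.934e-01]
 [-1.000e+00 -9.000e-04 -1.000e-04  2.050e-01]
 [ 0.000e+00  0.000e+00  0.000e+00  1.000e+00]]
tool y ang -63.82826463197826 z ang -153.82826784574422 radial -67.643397293145
[[ 0.6286 -0.0259  0.163 ]
 [ 0.5725  0.0071  0.163 ]]
-30.43220701718676
a [[0.519, 0.126, 0.036], [0.629, 0.235, 0.02]] 44.71902977438486 0.15468287033205572
b [[0.479, 0.296, 0.036], [0.5, 0.448, 0.02]] 82.29662483641819 0.1543545618577793
c [[0.503, -0.33, 0.036], [0.542, -0.482, 0.02]] -75.80566716392116 0.15653176176943448
```

```bash
cat >> h.py <<'E'
def ang(v): return np.degrees(np.arctan2(v[1],v[0]))
def go(p,yaw=None,grasp=True):
    """remaining shift of grasp point to p (world), in tool cm along x,y,z with present axes; turn to tool-y yaw"""
    T=toolpose(); c=T[:3,3]-(ctrl.tcp_to_grasp*T[:3,0] if grasp else 0)
    d=T[:3,:3].T@(np.array(p)-c)*100; y=ang(T[:3,1])
    t=0 if yaw is None else -((yaw-y+180)%360-180)
    print('grasp',c.round(4),'yawy',round(y,2),'shift cm',d.round(2),'norm',round(np.linalg.norm(d),2),'turn',round(t,2))
    if yaw is not None:
        Rn=T[:3,:3]@R.from_euler('x',t,degrees=True).as_matrix(); print(' after turn shift',(Rn.T@(np.array(p)-c)*100).round(2))
def st():
    o=ctrl.get_obs(); T=toolpose(o); c=T[:3,3]-ctrl.tcp_to_grasp*T[:3,0]
    print('t',round(o['time_s'],2),'grasp',c.round(4),'yawy',round(ang(T[:3,1]),2),'q',np.degrees(o['qpos']).round(1),'F',o['force'].round(1),'M',o['moment'].round(2),'w',round(o['grip_width'],4),'tilt',np.degrees(np.arccos(-T[2,0])).round(2))
E
python3 -c "
from h import *
st(); go([.6,-.009,.34],-120.4)"
```

```text
t 0.15 grasp [ 0.2425 -0.4934  0.2238] yawy -63.83 q [-67.6  17.2  87.2   0.   75.7  -3.8] F [-0.3  0.5  0.6] M [-0.02  0.04  0.01] w 0.0937 tilt 0.05
grasp [ 0.2425 -0.4934  0.2238] yawy -63.83 shift cm [-11.59 -27.72 -53.45] norm 61.32 turn 56.57
 after turn shift [-11.59 -59.88  -6.31]
```

Emit:
play_rows:
  increments:
    - [[0,-0.9,-1.73,-3.34,0],[0,-0.9,-1.73,-3.34,0],[0,-0.9,-1.73,-3.34,0],[0,-0.9,-1.73,-3.34,0],[0,-0.9,-1.73,-3.34,0],[0,-0.9,-1.73,-3.34,0],[0,-0.9,-1.73,-3.34,0],[0,-0.9,-1.73,-3.34,0],[0,-0.9,-1.73,-3.34,0],[0,-0.9,-1.73,-3.34,0],[0,-0.9,-1.73,-3.34,0],[0,-0.9,-1.73,-3.34,0]]

```text
time_s: 1.15
ee_pos: [0.5114, -0.1287, 0.3138]
eef_rot: [-0.714, 1.571, 2.884]
force: [0.2, -0.9, 0.9]
grip_width: 0.0942
```

Emit:
play_rows:
  increments:
    - [[0,-0.2,-1.73,-3.34,0],[0,-0.2,-1.73,-3.34,0],[0,-0.2,-1.73,-3.34,0],[0,-0.2,-1.73,-3.34,0],[0,0,0,0,7.1],[0,0,0,0,7.1],[0,0,0,0,7.1],[0,0,0,0,7.1],[0,0,0,0,7.1],[0,0,0,0,7.1],[0,0,0,0,7.1],[0,0,0,0,7.0]]

```text
time_s: 2.15
ee_pos: [0.6001, -0.0095, 0.3211]
eef_rot: [0.488, 1.57, 3.091]
force: [-0.4, 0.5, -0.2]
grip_width: 0.0937
```

```bash
python3 -c "
from h import *
st(); im,T=snap('wrist','w1.png'); np.save('T1.npy',T)"
```

```text
t 2.15 grasp [ 0.6001 -0.0095  0.3399] yawy -120.88 q [ -4.4  20.8  67.3  -0.   91.9 116.5] F [-0.4  0.5 -0.2] M [ 0.1  -0.02  0.03] w 0.0937 tilt 0.03
```

View pics/w1.png

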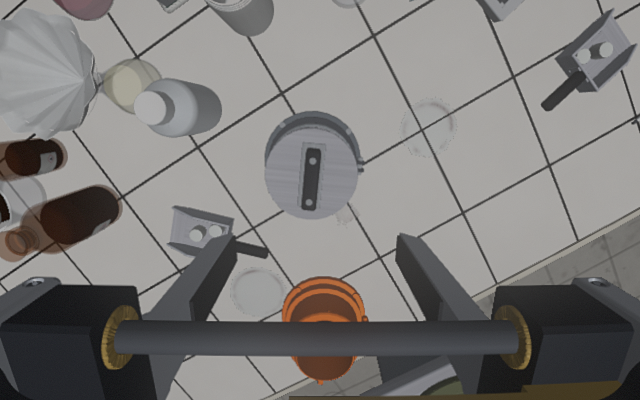

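```bash
python3 -c "
import cv2
im=cv2.imread('pics/w1.png'); cv2.imwrite('pics/w1c.png',cv2.resize(im[100:230,250:380],None,fx=4.5,fy=4.5,interpolation=cv2.INTER_CUBIC))
cv2.imwrite('pics/w1d.png',cv2.resize(im[0:120,400:640],None,fx=3.3,fy=3.3,interpolation=cv2.INTER_CUBIC))"
```

```text
(no output)
```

View pics/w1c.png

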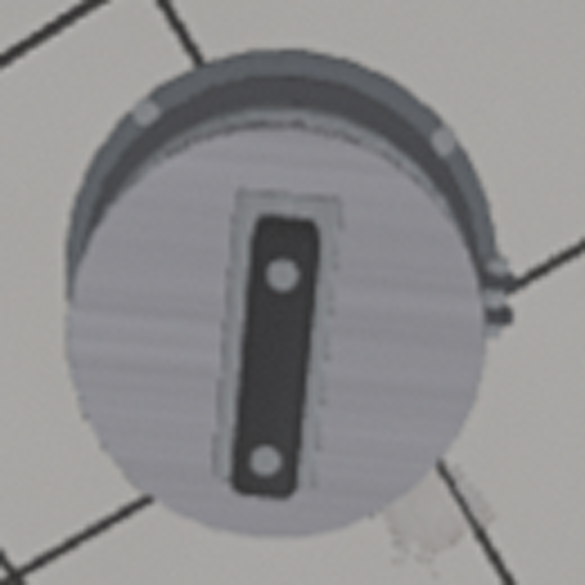

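View pics/w1d.png

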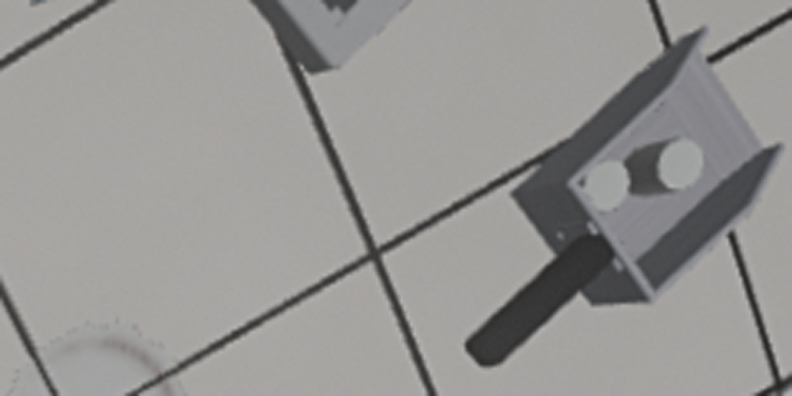

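```bash
python3 -c "
from h import *
T=np.load('T1.npy')
f=lambda x,y:(250+(x+.5)/4.5-.5,100+(y+.5)/4.5-.5)
a=unproj('wrist',[f(282,275),f(265,460),f(287,217),f(265,494)],.1645,T);print(a.round(4))
for i,j in((0,1),(2,3)): print((a[i]+a[j])/2, ang(a[i]-a[j]),np.linalg.norm(a[i]-a[j]))
# cover plate circle: left, right, bottom extents -> z .1305
b=unproj('wrist',[f(66,330),f(488,330),f(283,537)],.1305-.001,T);print(b.round(4),(b[0]+b[1])/2)
c,r,_=0,0,0
"
```

```text
[[ 0.6269 -0.0214  0.1645]
 [ 0.5917  0.0045  0.1645]
 [ 0.6375 -0.0291  0.1645]
 [ 0.5846  0.0088  0.1645]]
[ 0.6093221  -0.00844638  0.1645    ] -36.26572478529985 0.0436581696351404
[ 0.61107692 -0.01014038  0.1645    ] -35.55462902686549 0.06505700915801074
[[ 0.6388  0.0356  0.1295]
 [ 0.584  -0.0559  0.1295]
 [ 0.5634  0.0169  0.1295]] [ 0.61140831 -0.010128    0.1295    ]
```

```bash
python3 -c "
from h import *
go([.6105,-.0097,.235],-125.9)"
```

```text
grasp [ 0.6001 -0.0095  0.3399] yawy -121.42 shift cm [10.49 -0.53 -0.91] norm 10.55 turn 4.48
 after turn shift [10.49 -0.6  -0.86]
```

Emit:
play_rows:
  increments:
    - [[0,0,0,0,4.5],[0,3.0,-0.2,-0.3,0],[0,3.5,-0.2,-0.3,0],[0,3.0,-0.2,-0.26,0],[0,1.0,0,0,0],[0,0,0,0,0]]

```text
time_s: 2.7
ee_pos: [0.6097, -0.0095, 0.214]
eef_rot: [0.539, 1.566, 3.071]
force: [-0.5, -0.1, 0.5]
grip_width: 0.0941
```

```bash
python3 -c "
from h import *
st(); im,T=snap('wrist','w2.png',(230,120,400,270),4); np.save('T2.npy',T)"
```

```text
t 2.7 grasp [ 0.6098 -0.0095  0.2328] yawy -124.91 q [ -4.3  24.7  75.8  -0.   79.8 120.6] F [-0.5 -0.1  0.5] M [0.06 0.03 0.01] w 0.0941 tilt 0.27
```

View pics/w2.png

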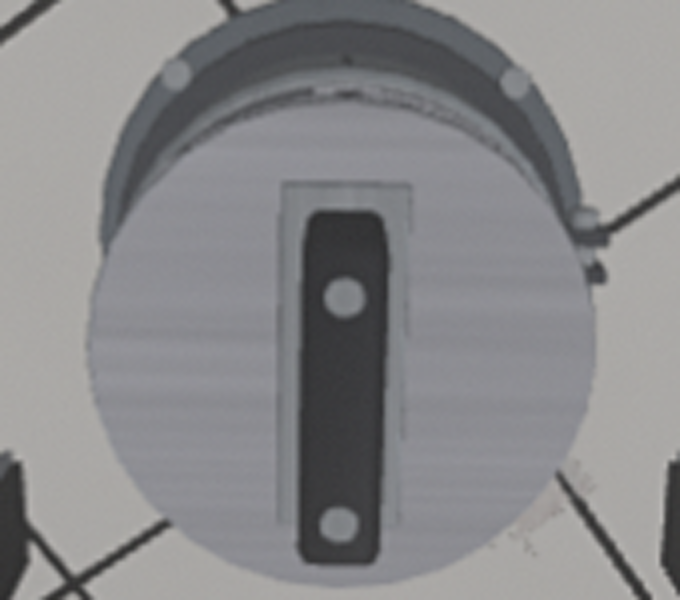

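```bash
python3 -c "
from h import *
T=np.load('T2.npy')
f=lambda x,y:(230+(x+.5)/4-.5,120+(y+.5)/4-.5)
a=unproj('wrist',[f(344,297),f(339,524),f(346,212),f(339,565)],.1645,T);print(a.round(4))
for i,j in((0,1),(2,3)): print((a[i]+a[j])/2, ang(a[i]-a[j]),np.linalg.norm(a[i]-a[j]))
b=unproj('wrist',[f(88,345),f(597,345),f(344,588)],.1295,T);print(b.round(4),(b[0]+b[1])/2)
st();go([.6105,-.0097,.157],-125.9)
"
```

```text
[[ 0.6271 -0.0215  0.1645]
 [ 0.5917  0.0043  0.1645]
 [ 0.6394 -0.0305  0.1645]
 [ 0.5848  0.0092  0.1645]]
[ 0.60940726 -0.00857148  0.1645    ] -36.14323687820521 0.043781873947244934
[ 0.61214321 -0.01068887  0.1645    ] -36.017446566325816 0.06751076562283476
[[ 0.6417  0.033   0.1295]
 [ 0.5812 -0.0536  0.1295]
 [ 0.5658  0.0212  0.1295]] [ 0.61145953 -0.01030898  0.1295    ]
t 2.75 grasp [ 0.6105 -0.0095  0.2354] yawy -124.94 q [ -4.3  24.6  75.6   0.   79.8 120.6] F [0.2 0.9 0.5] M [ 0.    0.03 -0.01] w 0.094 tilt 0.06
grasp [ 0.6105 -0.0095  0.2354] yawy -124.94 shift cm [ 7.84  0.01 -0.02] norm 7.84 turn 0.96
 after turn shift [ 7.84  0.01 -0.02]
```

Emit:
play_rows:
  increments:
    - [[0,2.0,0,0,1.1],[0,2.5,0,0,0],[0,2.0,0,0,0],[0,1.3,0,0,0],[255,0,0,0,0],[255,0,0,0,0],[255,0,0,0,0],[255,0,0,0,0],[255,0,0,0,0],[255,0,0,0,0]]
  newtons: 40

```text
time_s: 3.58
ee_pos: [0.6109, -0.0095, 0.1393]
eef_rot: [-2.579, 1.57, -0.068]
force: [-0.9, -0.2, -0.2]
grip_width: 0.0574
```

```bash
python3 -c "
from h import *
st();go([.6110,-.0098,.150],-126.1)"
```

```text
t 3.58 grasp [ 0.6108 -0.0095  0.1581] yawy -126.12 q [ -4.3  28.2  81.    0.   70.8 121.8] F [-0.9 -0.2 -0.2] M [0.09 0.05 0.05] w 0.0574 tilt 0.07
grasp [ 0.6108 -0.0095  0.1581] yawy -126.12 shift cm [ 0.81  0.01 -0.03] norm 0.81 turn -0.02
 after turn shift [ 0.81  0.01 -0.03]
```

Emit:
play_rows:
  increments:
    - [[255,0.1,0,0,0],[255,0,0,0,0],[255,0,0,0,0],[255,0,0,0,0],[255,0,0,0,0],[255,0,0,0,0],[255,0,0,0,0],[255,0,0,0,0],[255,0,0,0,0]]
  newtons: 50

```text
time_s: 4.33
ee_pos: [0.6106, -0.0095, 0.1375]
eef_rot: [1.256, 1.571, -2.516]
force: [-1.8, -0.1, 0.2]
grip_width: 0.0154
```

```bash
python3 -c "
from h import *
st()"
```

```text
t 4.33 grasp [ 0.6106 -0.0095  0.1563] yawy -126.13 q [ -4.3  28.3  81.1  -0.   70.7 121.8] F [-1.8 -0.1  0.2] M [ 0.02  0.04 -0.03] w 0.0154 tilt 0.0
```

Emit:
play_rows:
  increments:
    - [[255,0.2,0,0,0],[255,0.2,0,0,0],[255,0.2,0,0,0],[255,0.05,0,0,0],[255,0,0,0,0],[255,0,0,0,0]]

```text
time_s: 4.83
ee_pos: [0.6108, -0.0095, 0.1319]
eef_rot: [-2.598, 1.57, -0.087]
force: [-4.7, -0.1, 10.0]
grip_width: 0.0152
```

```bash
python3 -c "
from h import *
st()"
```

```text
t 4.83 grasp [ 0.6108 -0.0095  0.1507] yawy -126.12 q [ -4.3  28.6  81.4  -0.   70.  121.8] F [-4.7 -0.1 10. ] M [0.05 0.67 0.01] w 0.0152 tilt 0.07
```

Emit:
play_rows:
  increments:
    - [[255,0.1,0.03,0.04,0],[255,0,0,0,0],[255,0,0,0,-3],[255,0,0,0,-4],[255,0,0,0,-5]]

```text
time_s: 5.25
ee_pos: [0.6109, -0.0095, 0.1313]
eef_rot: [-2.734, 1.568, -0.01]
force: [-1.2, 0.1, 9.2]
grip_width: 0.0157
```

```bash
python3 -c "
from h import *
st()"
```

```text
t 5.25 grasp [ 0.6108 -0.0095  0.1501] yawy -113.96 q [ -4.3  28.6  81.5   0.   69.8 109.6] F [-1.2  0.1  9.2] M [ 0.19  0.07 -0.11] w 0.0157 tilt 0.17
```

Emit:
play_rows:
  increments:
    - [[255,0,0,0,-5],[255,0,0,0,-5],[255,0,0,0,-5],[255,0,0,0,-5],[255,0,0,0,-5],[255,0,0,0,-5]]

```text
time_s: 5.75
ee_pos: [0.6111, -0.0093, 0.1314]
eef_rot: [-3.14, 1.567, 0.108]
force: [0.9, 4.3, 9.1]
grip_width: 0.0154
```

```bash
python3 -c "
from h import *
st()"
```

```text
t 5.75 grasp [ 0.6111 -0.0093  0.1502] yawy -83.89 q [-4.3 28.6 81.5  0.  69.8 79.6] F [0.9 4.3 9.1] M [ 1.04 -0.17 -0.27] w 0.0154 tilt 0.21
```

Emit:
play_rows:
  increments:
    - [[255,0,-0.04,0,-5],[255,0,0,0,-5],[255,0,0,0,-5],[255,0,0,0,-5],[255,0,0,0,-5],[255,0,0,0,-5],[255,0,0,0,-5],[255,0,0,0,-3],[255,0,0,0,0]]

```text
time_s: 6.5
ee_pos: [0.6106, -0.0076, 0.1312]
eef_rot: [-3.099, 1.568, 0.812]
force: [-0.9, 9.3, 9.6]
grip_width: 0.0152
```

```bash
python3 -c "
from h import *
st()"
```

```text
t 6.5 grasp [ 0.6106 -0.0076  0.15  ] yawy -45.89 q [-4.2 28.5 81.5  0.2 69.8 41.6] F [-0.9  9.3  9.6] M [2.   0.47 0.13] w 0.0152 tilt 0.19
```

Emit:
play_rows:
  increments:
    - [[255,-0.3,-0.03,-0.03,0],[255,-0.4,0,0,0],[255,-0.5,0,0,0],[255,-0.6,0,0,0]]

```text
time_s: 6.83
ee_pos: [0.6098, -0.0079, 0.1474]
eef_rot: [-1.649, 1.569, 2.259]
force: [-0.5, -0.0, -4.1]
grip_width: 0.0156
```

```bash
python3 -c "
from h import *
st()"
```

```text
t 6.83 grasp [ 0.6098 -0.0079  0.1662] yawy -46.1 q [-4.2 27.6 80.6  0.1 71.8 41.9] F [-0.5 -0.  -4.1] M [-0.14  0.04 -0.02] w 0.0156 tilt 0.08
```

Emit:
play_rows:
  increments:
    - [[255,-2.0,0,0,0],[255,-3.0,0,0,0],[255,-3.0,0,0,0],[255,-1.0,0,0,0]]

```text
time_s: 7.17
ee_pos: [0.611, -0.0089, 0.2421]
eef_rot: [2.261, 1.566, -0.115]
force: [0.5, 0.4, -2.4]
grip_width: 0.0159
```

```bash
python3 -c "
from h import *
st(); snap('top','t2.png',(260,130,520,260),3)
print(unproj('top',[[388,213],[380,205],[443,170],[443,180],[408,168],[344,140]],0).round(3))"
```

```text
t 7.17 grasp [ 0.6109 -0.0089  0.2609] yawy -46.13 q [-4.3 23.6 73.7 -0.  82.4 41.9] F [ 0.5  0.4 -2.4] M [-0.   -0.02 -0.  ] w 0.0159 tilt 0.29
[[ 0.557 -0.184  0.   ]
 [ 0.589 -0.158  0.   ]
 [ 0.704 -0.407  0.   ]
 [ 0.665 -0.402  0.   ]
 [ 0.722 -0.277  0.   ]
 [ 0.851 -0.047  0.   ]]
```

View pics/t2.png

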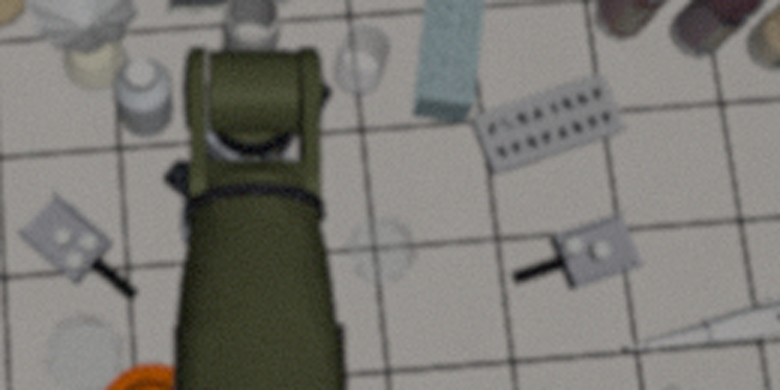

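Emit:
play_rows:
  increments:
    - [[255,0,0,2.5,0],[255,0,0,3.8,0],[255,0,0.1,4.0,0],[255,1.0,0.1,3.8,0],[255,2.0,0.1,3.5,0],[255,3.0,0.1,2.5,0],[255,3.0,0,1.5,0],[255,3.0,0,1.0,0],[255,3.0,0,0,0],[255,2.5,0,0,0],[255,0.6,0,0,0],[255,0,0,0,0]]

```text
time_s: 8.22
ee_pos: [0.4484, -0.1676, 0.0547]
eef_rot: [-1.191, 1.566, 2.717]
force: [-0.4, 0.1, -1.8]
grip_width: 0.0157
```

```bash
python3 -c "
from h import *
st(); snap('wrist','w3.png')"
```

```text
t 8.22 grasp [ 0.4485 -0.1676  0.0735] yawy -46.13 q [-24.9  19.4 106.6  -0.   54.3  21.3] F [-0.4  0.1 -1.8] M [ 0.03 -0.05 -0.05] w 0.0157 tilt 0.27
```

View pics/w3.png

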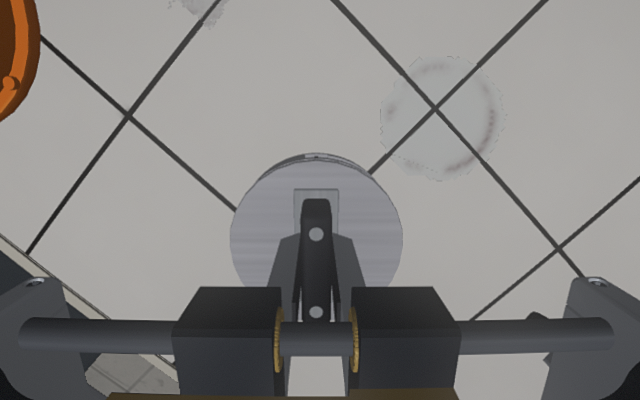

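Emit:
play_rows:
  increments:
    - [[255,0.6,0,0,0],[255,0.4,0,0,0],[255,0.2,0,0,0],[255,0.1,0,0,0],[255,0,0,0,0]]

```text
time_s: 8.68
ee_pos: [0.45, -0.1682, 0.0441]
eef_rot: [1.824, 1.571, -0.552]
force: [1.4, 0.0, -2.8]
grip_width: 0.0158
```

```bash
python3 -c "
from h import *
st()"
```

```text
t 8.68 grasp [ 0.45   -0.1682  0.0629] yawy -46.12 q [-24.9  20.4 106.9  -0.   52.6  21.3] F [ 1.4  0.  -2.8] M [-0.03 -0.03 -0.01] w 0.0158 tilt 0.01
```

Emit:
play_rows:
  increments:
    - [[255,0.1,0,0,0],[255,0.1,0,0,0],[255,0,0,0,0]]

```text
time_s: 8.93
ee_pos: [0.4499, -0.1682, 0.0419]
eef_rot: [1.906, 1.571, -0.47]
force: [0.4, -0.2, -2.2]
grip_width: 0.0152
```

```bash
python3 -c "
from h import *
st()"
```

```text
t 8.93 grasp [ 0.4499 -0.1682  0.0607] yawy -46.13 q [-24.9  20.6 107.   -0.   52.4  21.3] F [ 0.4 -0.2 -2.2] M [-0.01  0.02  0.01] w 0.0152 tilt 0.0
```

Emit:
play_rows:
  increments:
    - [[255,0.1,0,0,0],[255,0.1,0,0,0],[255,0,0,0,0]]

```text
time_s: 9.18
ee_pos: [0.4501, -0.1683, 0.0409]
eef_rot: [1.918, 1.57, -0.458]
force: [-5.5, 2.1, 11.4]
grip_width: 0.0156
```

```bash
python3 -c "
from h import *
st()"
```

```text
t 9.18 grasp [ 0.4501 -0.1683  0.0597] yawy -46.12 q [-24.9  20.8 107.   -0.   52.2  21.3] F [-5.5  2.1 11.4] M [0.46 1.02 0.  ] w 0.0156 tilt 0.03
```

Emit:
play_rows:
  increments:
    - [[255,-0.1,0,0,0],[100,0,0,0,0],[100,0,0,0,0],[100,0,0,0,0],[100,0,0,0,0],[100,0,0,0,0],[100,0,0,0,0]]

```text
time_s: 9.77
ee_pos: [0.4499, -0.1682, 0.0409]
eef_rot: [1.03, 1.571, -1.346]
force: [0.0, 0.7, -0.2]
grip_width: 0.0521
```

Emit:
play_rows:
  increments:
    - [[100,-2.0,0,0,0],[100,-4.0,0,0,0],[100,-4.0,0,0,0],[100,-4.0,0,0,0],[100,-3.0,0,0,0],[100,-1,0,0,0]]

```text
time_s: 10.27
ee_pos: [0.451, -0.1687, 0.2257]
eef_rot: [1.942, 1.564, -0.434]
force: [0.3, 0.5, 1.5]
grip_width: 0.0571
```

```bash
python3 -c "
from h import *
st(); im,T=snap('wrist','w4.png'); np.save('T4.npy',T); go([.51,-.36,.15],14.2)"
```

```text
t 10.27 grasp [ 0.4509 -0.1686  0.2445] yawy -46.12 q [-24.9   7.2  96.5   0.   75.9  21.3] F [0.3 0.5 1.5] M [-0.04 -0.02 -0.03] w 0.0571 tilt 0.38
grasp [ 0.451  -0.1686  0.244 ] yawy -46.12 shift cm [ 9.48 17.83  9.03] norm 22.12 turn -60.32
 after turn shift [ 9.48  0.98 19.96]
```

View pics/w4.png

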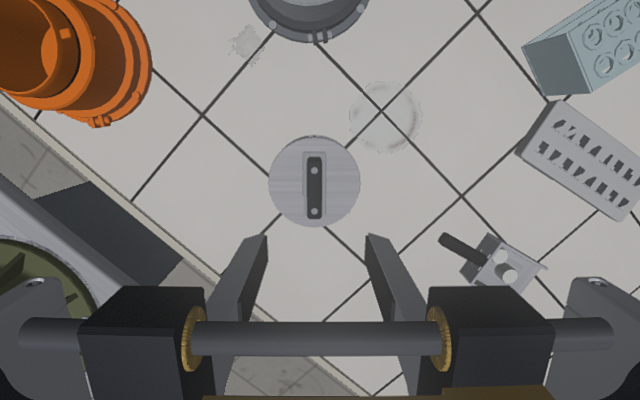

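Emit:
play_rows:
  increments:
    - [[100,0.3,2.97,1.5,0],[100,0.3,2.97,1.5,0],[100,0.3,2.97,1.5,0],[100,0.3,2.97,1.5,0],[100,0.3,2.97,1.5,0],[100,0.3,2.97,1.5,0],[100,0,0,0,-7.1],[100,0,0,0,-7.1],[100,0,0,0,-7.1],[100,0,0,0,-7.1],[100,0,0,0,-7.1],[100,0,0,0,-7.1]]

```text
time_s: 11.32
ee_pos: [0.5082, -0.3588, 0.2008]
eef_rot: [-2.186, 1.568, 2.471]
force: [-0.1, 0.7, 0.7]
grip_width: 0.0575
```

Emit:
play_rows:
  increments:
    - [[100,0,0,0,-7.1],[100,0,0,0,-7.1],[100,0,0,0,-3.5],[100,0,0,0,0]]

```text
time_s: 11.65
ee_pos: [0.5082, -0.3587, 0.201]
eef_rot: [-2.501, 1.568, 2.462]
force: [-0.5, 0.3, 0.4]
grip_width: 0.0572
```

```bash
python3 -c "
from h import *
st(); im,T=snap('wrist','w5.png'); np.save('T5.npy',T); st()"
```

```text
t 11.65 grasp [ 0.5082 -0.3588  0.2198] yawy 14.34 q [-38.6  26.8  74.6   0.   78.8 -52.9] F [-0.5  0.3  0.4] M [ 0.01 -0.11  0.03] w 0.0572 tilt 0.14
t 11.7 grasp [ 0.5083 -0.3588  0.22  ] yawy 14.09 q [-38.6  26.7  74.6  -0.   78.8 -52.7] F [-0.1  0.1 -0.6] M [ 0.   -0.12 -0.  ] w 0.0573 tilt 0.13
```

View pics/w5.png

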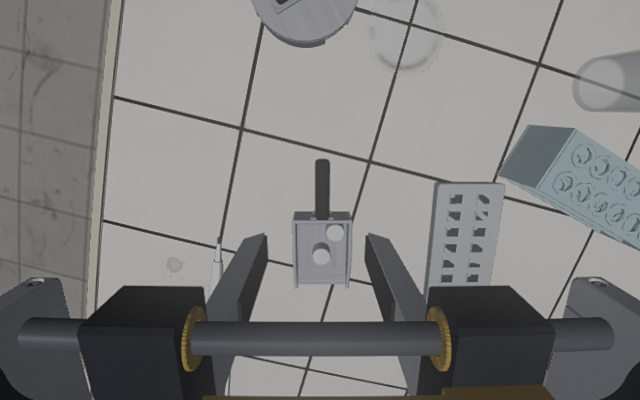

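```bash
python3 -c "
import cv2
im=cv2.imread('pics/w5.png'); cv2.imwrite('pics/w5c.png',cv2.resize(im[150:300,250:390],None,fx=4,fy=4,interpolation=cv2.INTER_CUBIC))"
```

```text
(no output)
```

View pics/w5c.png

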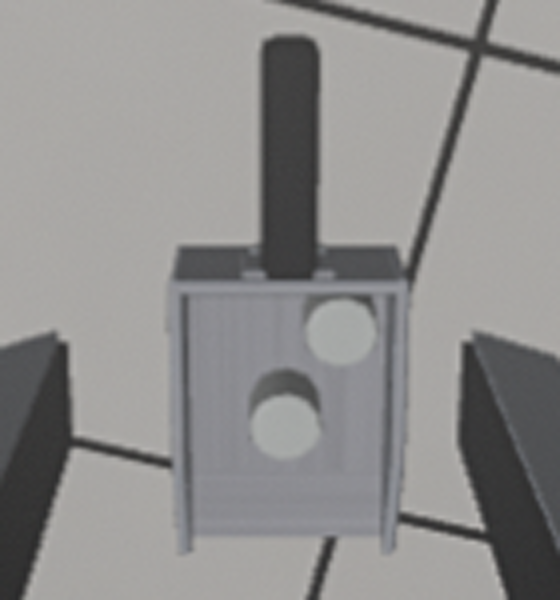

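```bash
cat >> h.py <<'E'
def scoop(T,ox,oy,s,rear,front,lip):
    f=lambda p:(ox+(p[0]+.5)/s-.5,oy+(p[1]+.5)/s-.5)
    a=unproj('wrist',[f(rear),f(front)],.036,T); l=unproj('wrist',[f(lip)],.003,T)[0]
    th=ang(l-a[0]); d=np.array([np.cos(np.radians(th)),np.sin(np.radians(th))])
    print('rear',a[0].round(4),'front',a[1].round(4),'lip',l.round(4),'len',np.linalg.norm(a[1]-a[0]).round(4),'rear-lip',np.linalg.norm((l-a[0])[:2]).round(4),'th',th.round(2),'th handle',ang(a[1]-a[0]).round(2))
    g=[a[0][:2]+.035*d, a[1][:2]-.032*d, l[:2]-.126*d]; print('grip est',np.round(g,4)); g=np.mean(g,0); print('grip',g.round(4)); return g,th
E
python3 -c "
from h import *
g,th=scoop(np.load('T5.npy'),250,150,4,(291,37),(290.5,277),(287,535)); go([*g,.031],th+90)"
```

```text
rear [ 0.5079 -0.3289  0.036 ] front [ 0.5244 -0.3926  0.036 ] lip [ 0.5485 -0.487   0.003 ] len 0.0658 rear-lip 0.1632 th -75.59 th handle -75.48
grip est [[ 0.5166 -0.3628]
 [ 0.5164 -0.3616]
 [ 0.5171 -0.3649]]
grip [ 0.5167 -0.3631]
grasp [ 0.5083 -0.3588  0.22  ] yawy 14.09 shift cm [18.9   0.74  0.65] norm 18.93 turn -0.31
 after turn shift [18.9   0.73  0.66]
```

Emit:
play_rows:
  increments:
    - [[100,3.0,0.37,0.3,0],[100,3.5,0.36,0.36,0],[100,4.0,0,0,0],[100,4.0,0,0,0],[100,3.0,0,0,0],[100,1.4,0,0,0],[100,0,0,0,0],[255,0,0,0,0],[255,0,0,0,0],[255,0,0,0,0]]
  newtons: 50

```text
time_s: 12.53
ee_pos: [0.5182, -0.3644, 0.0162]
eef_rot: [0.654, 1.567, -0.67]
force: [0.4, -0.7, 0.2]
grip_width: 0.0404
```

Emit:
play_rows:
  increments:
    - [[255,0,0,0,0],[255,0,0,0,0],[255,0,0,0,0],[255,0,0,0,0],[255,0,0,0,0]]

```text
time_s: 12.95
ee_pos: [0.5173, -0.3638, 0.0144]
eef_rot: [0.603, 1.57, -0.72]
force: [-2.4, 1.6, 3.2]
grip_width: 0.0155
```

```bash
python3 -c "
from h import *
st()"
```

```text
t 12.95 grasp [ 0.5173 -0.3637  0.0332] yawy 14.17 q [-38.4  39.2  81.7  -0.   59.1 -52.6] F [-2.4  1.6  3.2] M [0.07 0.06 0.04] w 0.0155 tilt 0.03
```

Emit:
play_rows:
  increments:
    - [[255,-0.3,0,0,0],[255,-0.6,0,0,0],[255,-1.0,0,0,0],[255,-1.5,0,0,0],[255,-2,0,0,0],[255,-2.5,0,0,0],[255,-2.5,0,0,0],[255,-2.5,0,0,0],[255,-2.5,0,0,0],[255,-1.5,0,0,0],[255,-0.5,0,0,0],[255,0,0,0,0]]
  newtons: 55

```text
time_s: 13.95
ee_pos: [0.5175, -0.3638, 0.1896]
eef_rot: [0.661, 1.568, -0.662]
force: [0.2, -0.5, -2.4]
grip_width: 0.0159
```

```bash
python3 -c "
from h import *
st(); im,T=snap('wrist','w6.png'); snap('scene','s6.png',(270,100,560,260),2.7); go([.48,-.0095,.2],90)"
```

```text
t 13.95 grasp [ 0.5174 -0.3638  0.2084] yawy 14.17 q [-38.4  28.4  73.7   0.   77.7 -52.6] F [ 0.2 -0.5 -2.4] M [ 0.12 -0.03 -0.01] w 0.0159 tilt 0.14
grasp [ 0.5169 -0.3634  0.2058] yawy 14.17 shift cm [  0.61   5.09 -35.21] norm 35.58 turn -75.83
 after turn shift [ 0.61 35.39 -3.69]
```

View pics/w6.png

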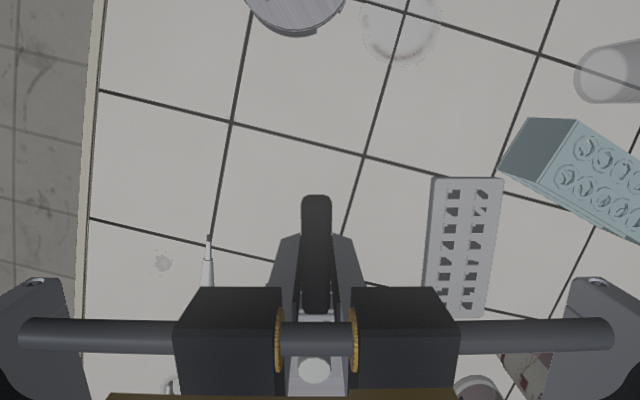

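View pics/s6.png

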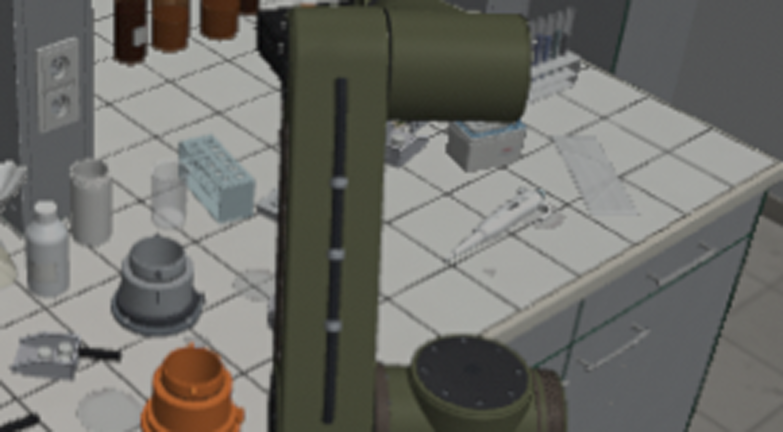

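```bash
cat >> h.py <<'E'
def projtool(P):
    c=ctrl.calibration('wrist'); W=np.linalg.inv(c['T_tool_cam']); K,D,_,_=cam('wrist',np.eye(4))
    return cv2.projectPoints(np.array(P,float).reshape(-1,1,3),cv2.Rodrigues(W[:3,:3])[0],W[:3,3],K,D)[0].reshape(-1,2)
def handle_rows(zs=1,off=.004):
    """expected px of rear top handle edge for tilt phi (lip down) ; zs=+1 if tool z towards lip"""
    for ph in (-20,-10,0,10,20,30,40,50,60,70):
        p=np.radians(ph); pts=[]
        for (x,z) in ((-.035,.007-off*0),(.032,.007),(.08,-.004),(.126,-.0215)):
            X=x*np.cos(p)+z*np.sin(p); Z=-x*np.sin(p)+z*np.cos(p)
            pts.append([-.0188+off-Z,0,zs*X])
        print(ph,projtool(pts).round(0).tolist())
E
python3 -c "
from h import *
handle_rows()"
```

```text
-20 [[315.0, 193.0], [315.0, 323.0], [315.0, 406.0], [315.0, 468.0]]
-10 [[315.0, 195.0], [315.0, 321.0], [315.0, 390.0], [315.0, 436.0]]
0 [[315.0, 200.0], [315.0, 318.0], [315.0, 373.0], [315.0, 406.0]]
10 [[315.0, 207.0], [315.0, 313.0], [315.0, 355.0], [315.0, 377.0]]
20 [[315.0, 216.0], [315.0, 307.0], [315.0, 336.0], [315.0, 349.0]]
30 [[315.0, 227.0], [315.0, 300.0], [315.0, 318.0], [315.0, 322.0]]
40 [[315.0, 240.0], [315.0, 292.0], [315.0, 299.0], [315.0, 296.0]]
50 [[315.0, 254.0], [315.0, 283.0], [315.0, 281.0], [315.0, 271.0]]
60 [[315.0, 268.0], [315.0, 274.0], [315.0, 262.0], [315.0, 247.0]]
70 [[315.0, 283.0], [315.0, 265.0], [315.0, 244.0], [315.0, 223.0]]
```

Emit:
play_rows:
  increments:
    - [[255,0,0.1,-0.7,0],[255,0,0.25,-1.4,0],[255,0,0.35,-2.1,0],[255,0,0.5,-2.8,0],[255,0,0.6,-3.4,0],[255,0,0.7,-4.0,0],[255,0,0.7,-4.0,0],[255,0,0.7,-4.0,0],[255,0,0.6,-3.6,0],[255,0,0.5,-3.0,0],[255,0,0.4,-2.4,0],[255,0,0.35,-1.8,0]]

```text
time_s: 15.05
ee_pos: [0.4906, -0.0252, 0.1871]
eef_rot: [-2.128, 1.569, 2.833]
force: [0.0, -0.6, -2.4]
grip_width: 0.0152
```

Emit:
play_rows:
  increments:
    - [[255,0,0.2,-1.1,-2],[255,0,0.1,-0.5,-4],[255,0,0,0,-6],[255,0,0,0,-7],[255,0,0,0,-7],[255,0,0,0,-7],[255,0,0,0,-7],[255,0,0,0,-7],[255,0,0,0,-7],[255,0,0,0,-7],[255,0,0,0,-7],[255,0,0,0,-5]]

```text
time_s: 16.05
ee_pos: [0.4901, -0.0116, 0.1872]
eef_rot: [-3.102, 1.569, 3.14]
force: [-0.3, -0.4, -1.8]
grip_width: 0.0154
```

Emit:
play_rows:
  increments:
    - [[255,0,0,0,-2.5],[255,0,0,0,-0.3],[255,0,0,0,0]]

```text
time_s: 16.3
ee_pos: [0.4902, -0.0116, 0.1874]
eef_rot: [3.105, 1.57, 3.104]
force: [-0.3, -0.3, -2.9]
grip_width: 0.0154
```

```bash
python3 -c "
from h import *
st(); im,T=snap('wrist','w7.png'); snap('scene','s7.png',(220,130,420,280),4);snap('top','t7.png',(250,130,410,260),5); go([.492,-.0095,.165],90)"
```

```text
t 16.3 grasp [ 0.4902 -0.0116  0.2062] yawy 89.95 q [ -5.6  10.5  97.9  -0.   71.6 -95.6] F [-0.3 -0.3 -2.9] M [0.08 0.   0.03] w 0.0154 tilt 0.05
grasp [ 0.4904 -0.0115  0.2065] yawy 89.92 shift cm [4.15 0.2  0.16] norm 4.16 turn -0.08
 after turn shift [4.15 0.2  0.16]
```

View pics/w7.png

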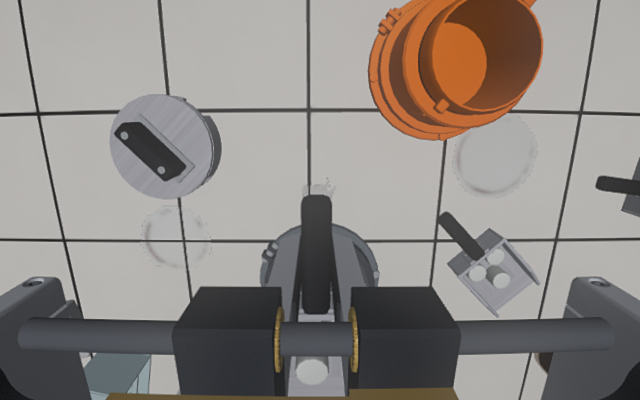

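View pics/s7.png

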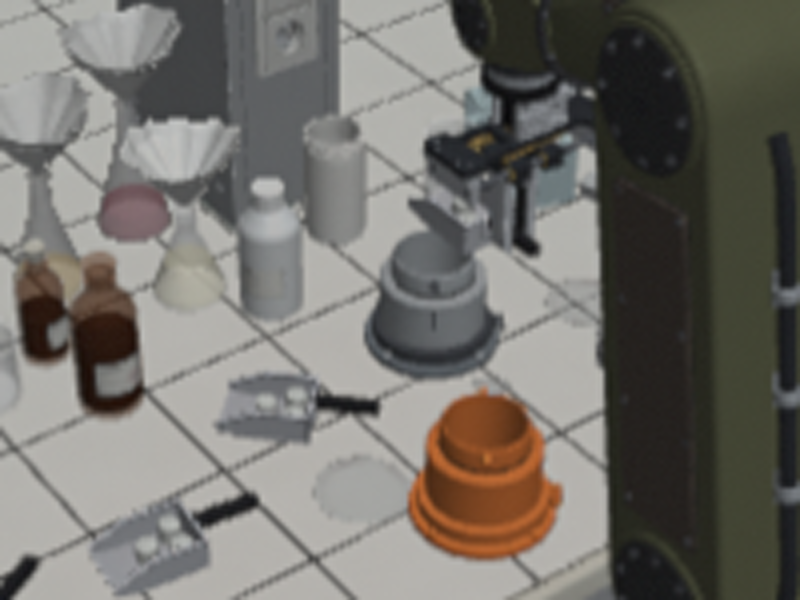

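Emit:
play_rows:
  increments:
    - [[255,0.5,0.1,0.08,0],[255,1.2,0.1,0.08,0],[255,1.5,0,0,0],[255,1.3,0,0,0],[255,0.8,0,0,0],[255,0.3,0,0,0],[255,0,0,0,0]]

```text
time_s: 17.03
ee_pos: [0.4919, -0.0094, 0.1314]
eef_rot: [3.044, 1.57, 3.044]
force: [0.0, -0.3, -1.5]
grip_width: 0.0155
```

```bash
python3 -c "
from h import *
st(); snap('scene','s8.png',(270,150,370,230),8)"
```

```text
t 17.03 grasp [ 0.4919 -0.0094  0.1502] yawy 89.96 q [ -5.4  14.3 101.3   0.   64.5 -95.3] F [ 0.  -0.3 -1.5] M [ 0.07 -0.01 -0.02] w 0.0155 tilt 0.06
```

View pics/s8.png

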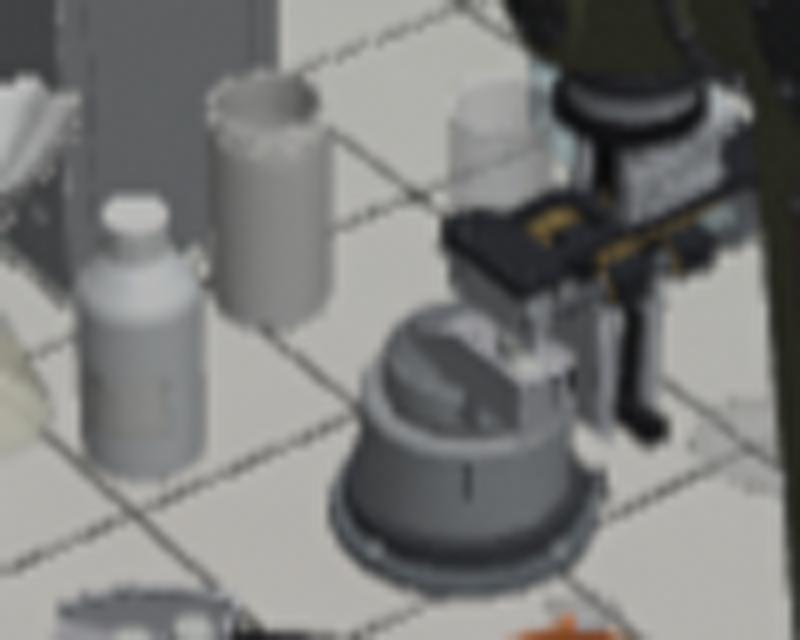

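Emit:
play_rows:
  increments:
    - [[255,0.2,0,0,0],[255,0.2,0,0,0],[255,0.1,0,0,0],[255,0,0,0,0]]
  newtons: 5

```text
time_s: 17.42
ee_pos: [0.4923, -0.0095, 0.1271]
eef_rot: [-0.105, 1.57, -0.106]
force: [0.2, -0.4, -0.5]
grip_width: 0.0161
```

```bash
python3 -c "
from h import *
st(); snap('scene','s9.png',(270,150,370,230),8); snap('wrist','w9.png',(220,150,420,400),2)"
```

```text
t 17.42 grasp [ 0.4922 -0.0095  0.1459] yawy 89.97 q [ -5.4  14.6 101.5  -0.   63.8 -95.3] F [ 0.2 -0.4 -0.5] M [ 0.06 -0.2   0.02] w 0.0161 tilt 0.03
```

View pics/s9.png

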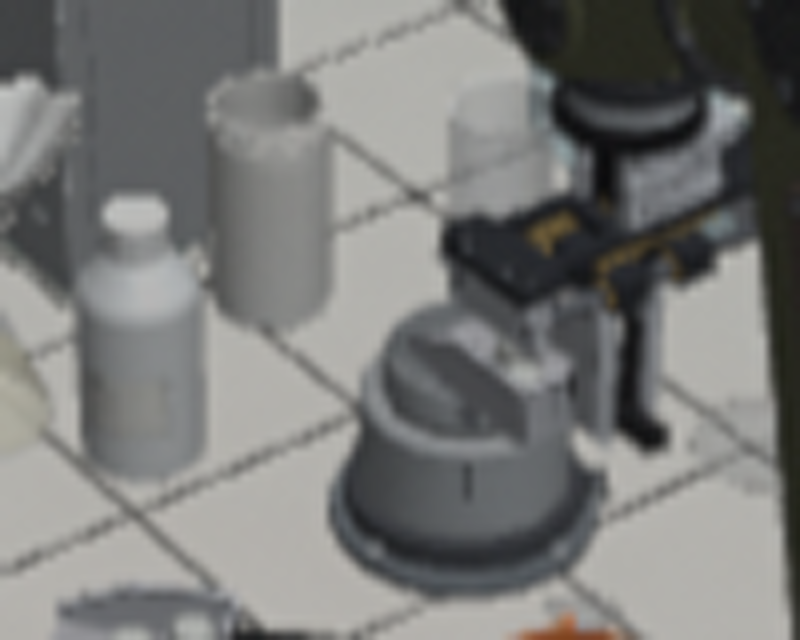

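View pics/w9.png

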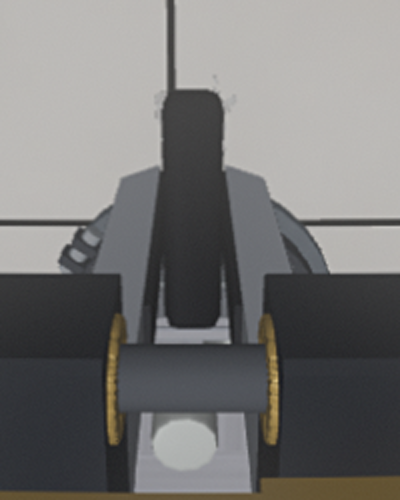

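Emit:
play_rows:
  increments:
    - [[255,-0.4,0,0.15,0],[255,-0.5,0,0.2,0],[255,-0.5,0,0.25,0],[255,-0.5,0,0.3,0],[255,-0.5,0,0.35,0],[255,-0.5,0,0.35,0],[255,0,0,0,0]]

```text
time_s: 18.1
ee_pos: [0.5091, -0.0095, 0.1571]
eef_rot: [-0.055, 1.569, -0.056]
force: [0.1, 0.5, -0.4]
grip_width: 0.0161
```

```bash
python3 -c "
from h import *
st(); snap('scene','s10.png',(270,150,370,230),6); snap('wrist','w10.png',(220,150,420,400),2)"
```

```text
t 18.1 grasp [ 0.5091 -0.0095  0.1759] yawy 89.98 q [ -5.2  14.6  97.2   0.   68.1 -95.2] F [ 0.1  0.5 -0.4] M [ 0.2  -0.15  0.06] w 0.0161 tilt 0.1
```

View pics/s10.png

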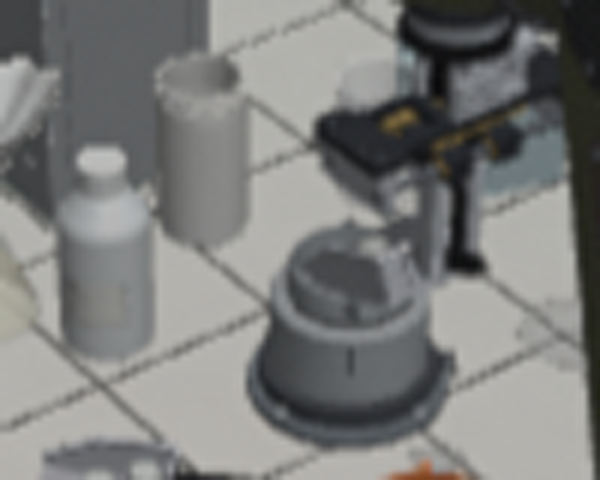

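View pics/w10.png

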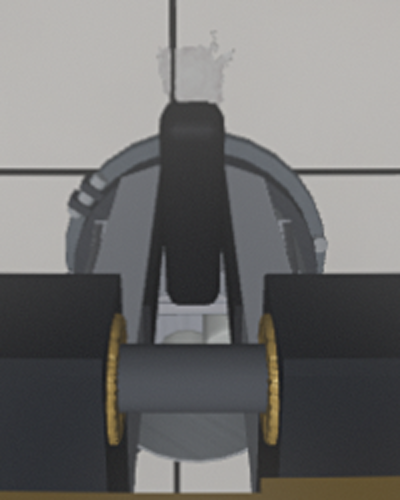

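Emit:
play_rows:
  increments:
    - [[255,-0.5,0,0.4,0],[255,-0.5,0,0.45,0],[255,-0.5,0,0.5,0],[255,-0.4,0,0.5,0],[255,-0.4,0,0.5,0],[255,0,0,0,0]]

```text
time_s: 18.7
ee_pos: [0.5327, -0.0095, 0.1797]
eef_rot: [-0.147, 1.57, -0.148]
force: [0.4, -0.4, -1.6]
grip_width: 0.0158
```

```bash
python3 -c "
from h import *
st(); snap('scene','s11.png',(270,150,370,230),6); snap('wrist','w11.png',(220,150,420,400),2)"
```

```text
t 18.7 grasp [ 0.5327 -0.0095  0.1985] yawy 89.97 q [ -5.   16.2  91.9  -0.   71.8 -94.9] F [ 0.4 -0.4 -1.6] M [ 0.15 -0.17  0.01] w 0.0158 tilt 0.07
```

View pics/s11.png

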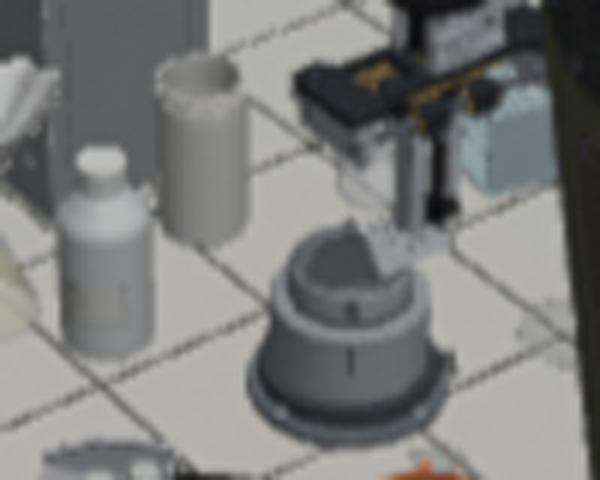

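View pics/w11.png

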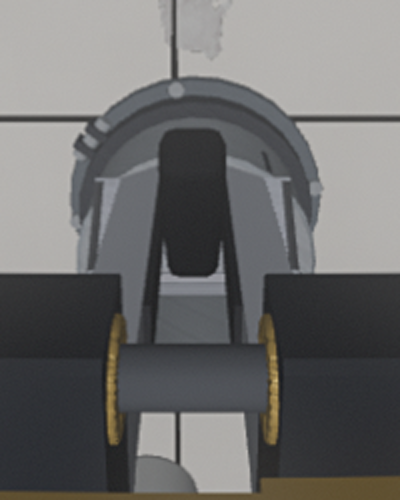

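Emit:
play_rows:
  increments:
    - [[255,-0.25,0,0.4,0],[255,-0.25,0,0.45,0],[255,-0.25,0,0.5,0],[255,-0.2,0,0.45,0],[255,0,0,0,0],[255,0,0,0,0]]

```text
time_s: 19.3
ee_pos: [0.5498, -0.0095, 0.1883]
eef_rot: [-2.945, 1.571, -2.945]
force: [0.5, 0.7, -2.0]
grip_width: 0.016
```

```bash
python3 -c "
from h import *
st(); snap('scene','s12.png',(270,150,370,230),6); snap('wrist','w12.png',(220,150,420,400),2); snap('top','t12.png',(300,140,400,240),6)"
```

```text
t 19.3 grasp [ 0.5498 -0.0095  0.2071] yawy 89.97 q [ -4.8  18.   88.4  -0.   73.6 -94.8] F [ 0.5  0.7 -2. ] M [ 0.03 -0.06  0.01] w 0.016 tilt 0.01
```

View pics/s12.png

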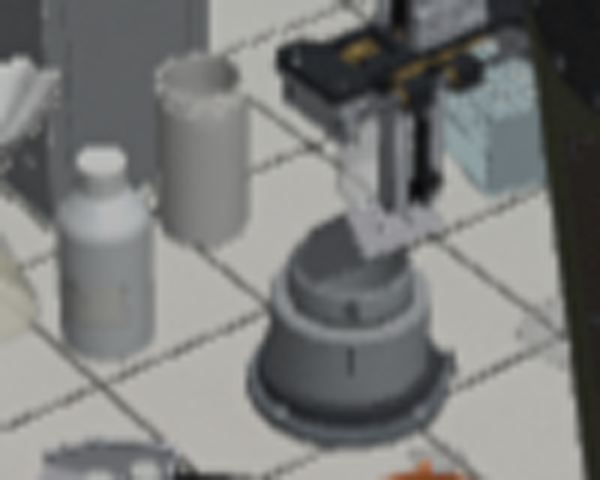

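View pics/w12.png

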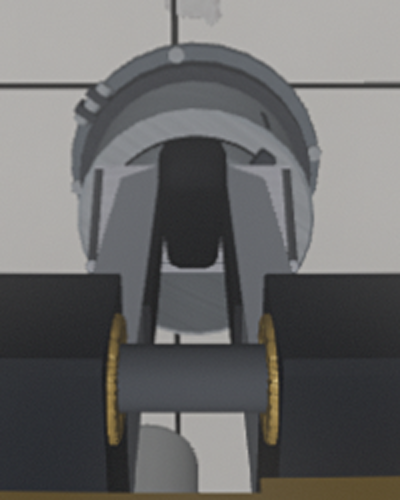

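View pics/t12.png

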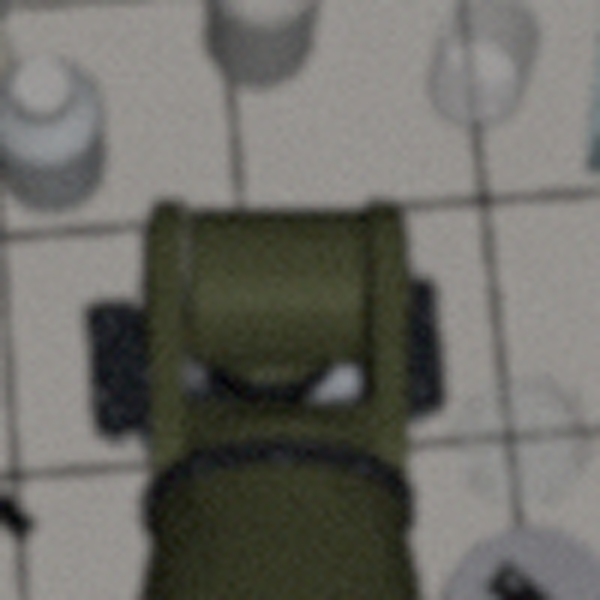

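Emit:
play_rows:
  increments:
    - [[255,-0.15,0,0.4,0],[255,-0.15,0,0.4,0],[255,-0.1,0,0.3,0],[255,0,0,0,0],[255,0,0,0,0],[255,0,0,0,0]]

```text
time_s: 19.95
ee_pos: [0.5605, -0.0095, 0.1923]
eef_rot: [-2.982, 1.571, -2.982]
force: [-0.0, -0.2, -1.8]
grip_width: 0.0156
```

```bash
python3 -c "
from h import *
st(); snap('scene','s13.png',(270,150,370,230),6); snap('wrist','w13.png',(220,150,420,400),2)"
```

```text
t 19.95 grasp [ 0.5606 -0.0095  0.2111] yawy 89.97 q [ -4.7  19.2  86.3  -0.   74.5 -94.7] F [-0.  -0.2 -1.8] M [ 0.13 -0.08 -0.  ] w 0.0156 tilt 0.01
```

View pics/s13.png

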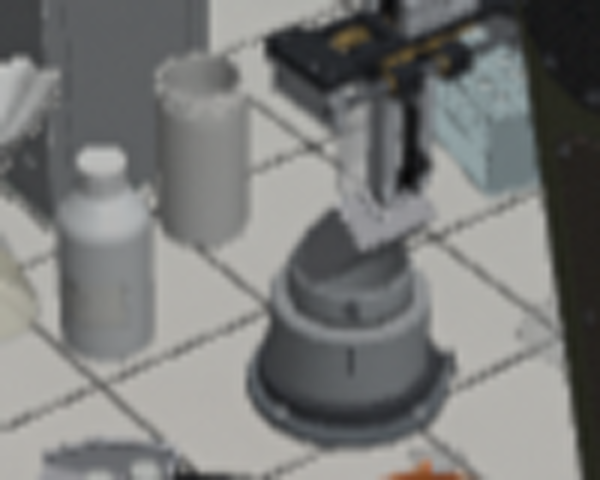

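View pics/w13.png

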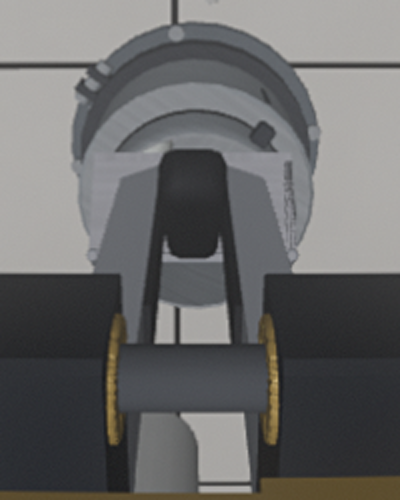

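Emit:
play_rows:
  increments:
    - [[255,0.15,0,-0.4,0],[255,0.2,0,-0.5,0],[255,0.2,0,-0.5,0],[255,0.3,0,-0.6,0],[255,0.4,0,-0.8,0],[255,0.6,0,-0.7,0],[255,0.6,0,-0.6,0],[255,0.6,0,-0.6,0],[255,0.5,0,-0.6,0],[255,0,0,0,0]]

```text
time_s: 20.88
ee_pos: [0.5063, -0.0094, 0.1559]
eef_rot: [3.069, 1.569, 3.069]
force: [0.5, 0.8, -0.6]
grip_width: 0.0159
```

```bash
python3 -c "
from h import *
st(); snap('scene','s14.png',(270,150,370,230),6); snap('wrist','w14.png',(220,150,420,400),2)"
```

```text
t 20.88 grasp [ 0.5063 -0.0094  0.1747] yawy 89.97 q [ -5.2  14.5  97.5  -0.   68.1 -95.2] F [ 0.5  0.8 -0.6] M [ 0.2  -0.07  0.06] w 0.0159 tilt 0.1
```

View pics/s14.png

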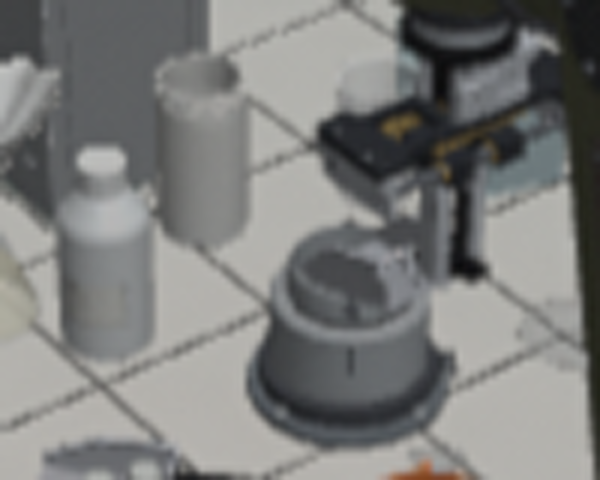

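View pics/w14.png

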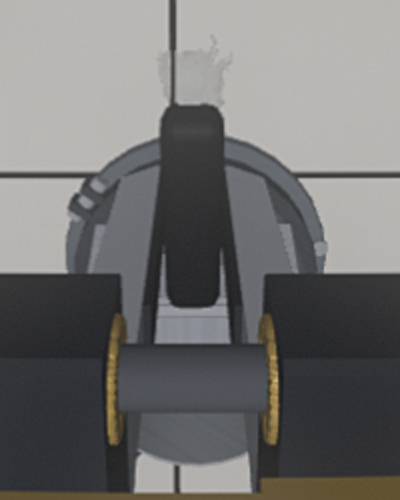

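Emit:
play_rows:
  increments:
    - [[255,0.5,0,-0.35,0],[255,0.5,0,-0.3,0],[255,0.5,0,-0.25,0],[255,0.5,0,-0.22,0],[255,0.5,0,-0.18,0],[255,0.4,0,-0.1,0],[255,0.1,0,0,0],[255,0,0,0,0]]

```text
time_s: 21.65
ee_pos: [0.4935, -0.0094, 0.1266]
eef_rot: [3.136, 1.57, 3.135]
force: [0.9, -0.2, -0.3]
grip_width: 0.0161
```

```bash
python3 -c "
from h import *
st(); snap('wrist','w15.png',(220,150,420,400),2)"
```

```text
t 21.65 grasp [ 0.4935 -0.0094  0.1454] yawy 89.97 q [ -5.3  14.9 101.3  -0.   63.9 -95.3] F [ 0.9 -0.2 -0.3] M [ 0.07 -0.05 -0.03] w 0.0161 tilt 0.04
```

View pics/w15.png

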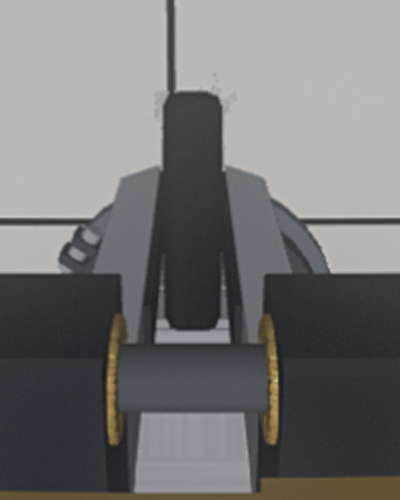

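Emit:
play_rows:
  increments:
    - [[255,0,0,0,0],[255,0,0,0,0],[255,0,0,0,0],[255,-0.6,0,0,0],[255,-1.5,0,0,0],[255,-2.0,0,0,0],[255,-1.5,-1.0,0,0],[255,-0.5,-2.0,0.2,0],[255,0,-3.0,0.2,0],[255,0,-4.0,0.3,0],[255,0,-4.0,0.3,0],[255,0,-4.0,0.3,0]]
  newtons: 50

```text
time_s: 22.7
ee_pos: [0.5064, -0.1912, 0.1886]
eef_rot: [-0.444, 1.57, -0.444]
force: [0.5, -0.4, -1.4]
grip_width: 0.0156
```

Emit:
play_rows:
  increments:
    - [[255,0,-4.0,0.3,0],[255,0,-4.0,0.3,0],[255,0,-4.0,0.2,0],[255,0,-3.0,0.2,0],[255,0,-2.0,0,2],[255,0,-0.8,0,4],[255,0,0,0,7],[255,0,0,0,7],[255,0,0,0,7],[255,0,0,0,7],[255,0,0,0,7],[255,0,0,0,7]]

```text
time_s: 23.7
ee_pos: [0.5161, -0.3674, 0.1884]
eef_rot: [0.879, 1.571, 0.035]
force: [0.4, 0.5, -1.7]
grip_width: 0.0152
```

Emit:
play_rows:
  increments:
    - [[255,0,0,0,7],[255,0,0,0,7],[255,0,0,0,7],[255,0,0,0,5],[255,0,0,0,2],[255,0,0,0,0]]

```text
time_s: 24.2
ee_pos: [0.5162, -0.3674, 0.1883]
eef_rot: [0.958, 1.571, -0.371]
force: [-0.1, 0.0, -1.2]
grip_width: 0.0156
```

```bash
python3 -c "
from h import *
st(); snap('wrist','w16.png'); go([.517,-.364,.04],14.2);snap('top','t16.png',(300,130,500,260),4)"
```

```text
t 24.2 grasp [ 0.5162 -0.3674  0.2071] yawy 13.88 q [-38.8  28.7  73.5   0.   77.8 -52.6] F [-0.1  0.  -1.2] M [ 0.04 -0.08 -0.03] w 0.0156 tilt 0.0
grasp [ 0.5162 -0.3674  0.2071] yawy 14.03 shift cm [16.71  0.16 -0.31] norm 16.71 turn -0.17
 after turn shift [16.71  0.16 -0.31]
```

View pics/w16.png

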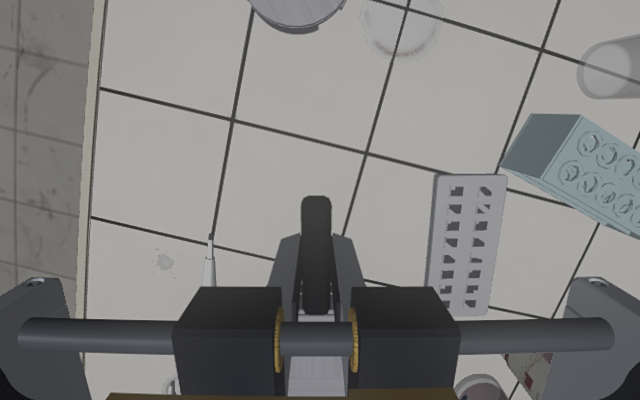

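View pics/t16.png

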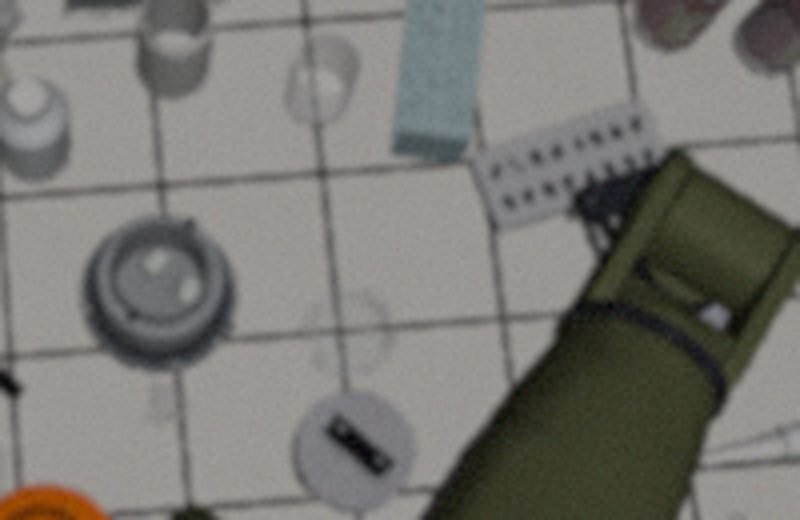

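Emit:
play_rows:
  increments:
    - [[255,2.0,0,0,0],[255,3.0,0,0,0],[255,3.5,0,0,0],[255,3.5,0,0,0],[255,2.5,0,0,0],[255,1.5,0,0,0],[255,0.7,0,0,0],[255,0.4,0,0,0],[255,0.2,0,0,0],[255,0.1,0,0,0],[255,0,0,0,0]]
  newtons: 20

```text
time_s: 25.22
ee_pos: [0.5167, -0.3679, 0.0154]
eef_rot: [0.624, 1.569, -0.703]
force: [-0.9, 0.1, 0.8]
grip_width: 0.0159
```

```bash
python3 -c "
from h import *
st()"
```

```text
t 25.22 grasp [ 0.5167 -0.3679  0.0342] yawy 13.99 q [-38.8  39.3  81.4  -0.   59.2 -52.7] F [-0.9  0.1  0.8] M [ 0.07  0.07 -0.02] w 0.0159 tilt 0.12
```

Emit:
play_rows:
  increments:
    - [[255,0,0,0,0],[255,0.1,0,0,0],[100,0,0,0,0],[100,0,0,0,0],[100,0,0,0,0],[100,0,0,0,0],[100,0,0,0,0],[100,-0.5,0,0,0],[100,-1.5,0,0,0],[100,-3.0,0,0,0],[100,-4.0,0,0,0],[100,-4.0,0,0,0]]
  newtons: 4

```text
time_s: 26.22
ee_pos: [0.5157, -0.3671, 0.1443]
eef_rot: [-2.516, 1.569, 2.44]
force: [-0.1, -1.2, 0.9]
grip_width: 0.0573
```

Emit:
play_rows:
  increments:
    - [[100,-3.0,0,0,0],[100,-3.0,0,-1.0,0],[100,-1.0,0,-2.0,0],[100,0,0,-2,0]]

```text
time_s: 26.55
ee_pos: [0.5045, -0.3191, 0.2166]
eef_rot: [0.708, 1.565, -0.619]
force: [-0.1, 0.5, 0.2]
grip_width: 0.057
```

```bash
python3 -c "
from h import *
st(); snap('wrist','w17.png'); go([.545,.145,.24],-45.3)"
```

```text
t 26.55 grasp [ 0.5045 -0.3191  0.2354] yawy 13.93 q [-35.8  22.6  78.4   0.   78.7 -49.8] F [-0.1  0.5  0.2] M [-0.09 -0.18  0.01] w 0.057 tilt 0.31
grasp [ 0.5039 -0.3159  0.234 ] yawy 14.03 shift cm [ -0.64  15.16 -43.71] norm 46.27 turn 59.33
 after turn shift [ -0.64 -29.86 -35.34]
```

View pics/w17.png

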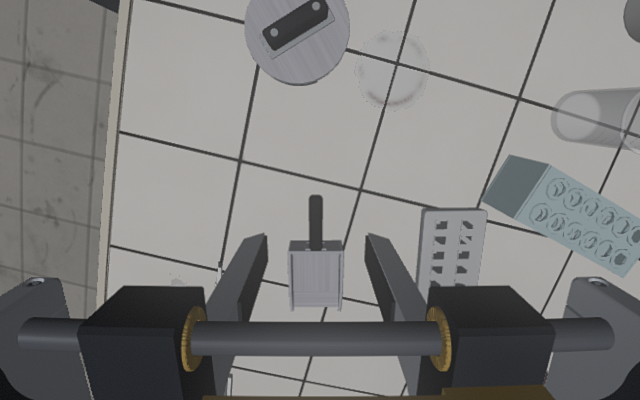

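Emit:
play_rows:
  increments:
    - [[100,-0.1,1.26,-3.64,0],[100,-0.1,1.26,-3.64,0],[100,-0.1,1.26,-3.64,0],[100,-0.1,1.26,-3.64,0],[100,-0.1,1.26,-3.64,0],[100,-0.1,1.26,-3.64,0],[100,0,1.26,-3.64,0],[100,0,1.26,-3.64,0],[100,0,1.26,-3.64,0],[100,0,1.26,-3.64,0],[100,0,1.26,-3.64,0],[100,0,1.26,-3.64,0]]

```text
time_s: 27.6
ee_pos: [0.5452, 0.1433, 0.2192]
eef_rot: [1.27, 1.571, -0.057]
force: [1.1, 0.4, 0.0]
grip_width: 0.0573
```

Emit:
play_rows:
  increments:
    - [[100,0,0,0,7],[100,0,0,0,7],[100,0,0,0,7],[100,0,0,0,7],[100,0,0,0,7],[100,0,0,0,7],[100,0,0,0,7],[100,0,0,0,7],[100,0,0,0,3],[100,0,0,0,0]]

```text
time_s: 28.43
ee_pos: [0.5454, 0.1414, 0.2191]
eef_rot: [-0.325, 1.571, -2.684]
force: [-0.7, 0.5, 0.2]
grip_width: 0.0574
```

```bash
python3 -c "
from h import *
st(); im,T=snap('wrist','w18.png'); np.save('T18.npy',T); st()"
```

```text
t 28.43 grasp [0.5454 0.1414 0.2379] yawy -45.17 q [10.8 18.3 83.8 -0.  77.9 56. ] F [-0.7  0.5  0.2] M [-0.03 -0.   -0.02] w 0.0574 tilt 0.01
t 28.48 grasp [0.5454 0.1414 0.2378] yawy -44.96 q [10.8 18.3 83.8 -0.  77.8 55.8] F [-0.2 -0.1  1.1] M [-0.03 -0.02  0.06] w 0.0566 tilt 0.0
```

View pics/w18.png

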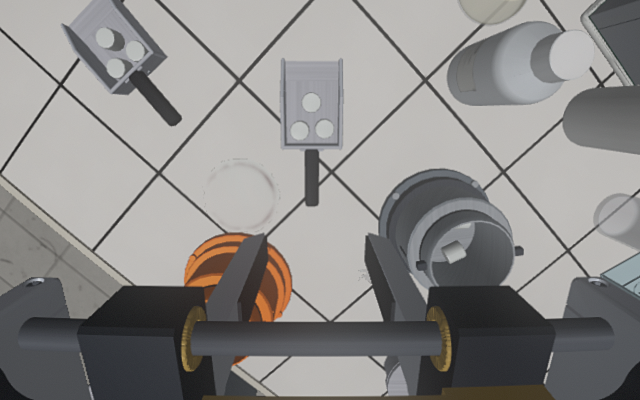

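```bash
python3 -c "
import cv2
im=cv2.imread('pics/w18.png'); cv2.imwrite('pics/w18c.png',cv2.resize(im[50:215,245:380],None,fx=4,fy=4,interpolation=cv2.INTER_CUBIC))"
```

```text
(no output)
```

View pics/w18c.png

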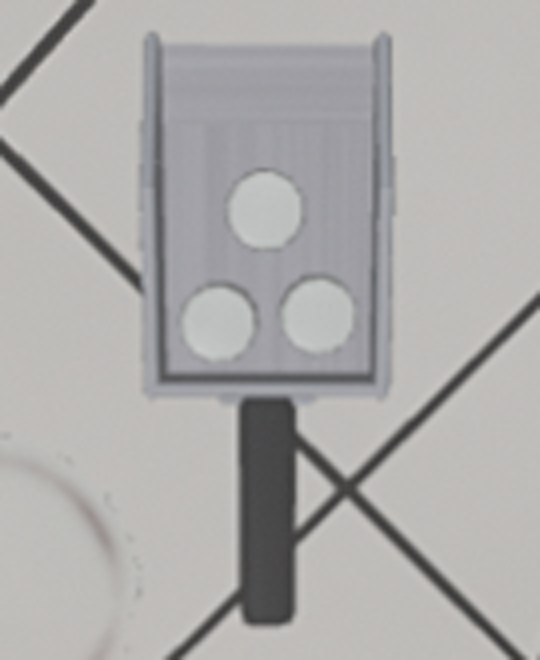

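```bash
python3 -c "
from h import *
g,th=scoop(np.load('T18.npy'),245,50,4,(267,623),(268,398),(267,43)); go([*g,.031],th-90)"
```

```text
rear [0.5236 0.1259 0.036 ] front [0.5692 0.1705 0.036 ] lip [0.6365 0.238  0.003 ] len 0.0638 rear-lip 0.1591 th 44.8 th handle 44.38
grip est [[0.5484 0.1506]
 [0.5465 0.148 ]
 [0.5471 0.1492]]
grip [0.5473 0.1493]
grasp [0.5454 0.1414 0.2378] yawy -44.96 shift cm [20.68 -0.42 -0.7 ] norm 20.7 turn 0.25
 after turn shift [20.68 -0.42 -0.7 ]
```

Emit:
play_rows:
  increments:
    - [[100,2.0,-0.2,-0.3,0.2],[100,3.5,-0.2,-0.4,0],[100,4.0,0,0,0],[100,4.0,0,0,0],[100,4.0,0,0,0],[100,2.2,0,0,0],[100,1.0,0,0,0],[255,0.1,0,0,0],[255,0,0,0,0],[255,0,0,0,0],[255,0,0,0,0],[255,0,0,0,0]]
  newtons: 50

```text
time_s: 29.48
ee_pos: [0.5482, 0.1494, 0.0124]
eef_rot: [2.569, 1.569, 0.21]
force: [0.6, -0.1, -0.6]
grip_width: 0.0273
```

Emit:
play_rows:
  increments:
    - [[255,0,0,0,0],[255,0,0,0,0],[255,0,0,0,0]]

```text
time_s: 29.73
ee_pos: [0.5477, 0.1493, 0.0115]
eef_rot: [2.615, 1.57, 0.255]
force: [-1.1, -0.3, 4.6]
grip_width: 0.0157
```

```bash
python3 -c "
from h import *
st(); snap('wrist','w19.png')"
```

```text
t 29.73 grasp [0.5477 0.1493 0.0303] yawy -45.23 q [11.5 32.6 93.4  0.  53.9 56.8] F [-1.1 -0.3  4.6] M [-0.07  0.25 -0.  ] w 0.0157 tilt 0.04
```

View pics/w19.png

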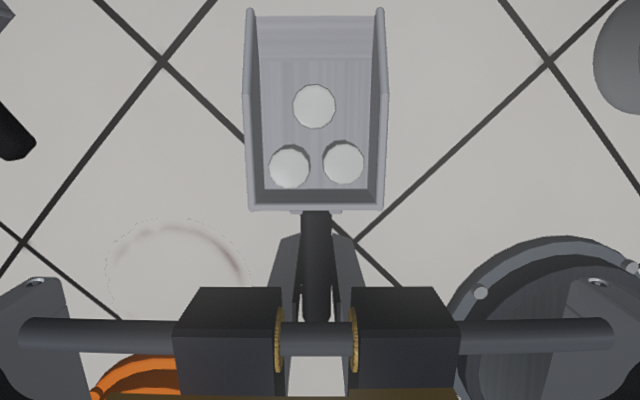

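Emit:
play_rows:
  increments:
    - [[255,-0.3,0,0,0],[255,-0.6,0,0,0],[255,-1.0,0,0,0],[255,-1.5,0,0,0],[255,-2,0,0,0],[255,-2.5,0,0,0],[255,-2.5,0,0,0],[255,-2.5,0,0,0],[255,-2.0,0,0,0],[255,-1.5,0,0,0],[255,-0.8,0,0,0],[255,0,0,0,0]]
  newtons: 55

```text
time_s: 30.78
ee_pos: [0.548, 0.1494, 0.1851]
eef_rot: [2.557, 1.568, 0.197]
force: [0.4, -0.0, -3.2]
grip_width: 0.0153
```

Emit:
play_rows:
  increments:
    - [[255,0,0,0,3],[255,0,0,0,5],[255,0,0,0,7],[255,0,0,0,7],[255,0,0,0,7],[255,0,0,0,6],[255,0,0,0,5],[255,0,0,0,3],[255,0,0,0,1.8],[255,0,0,0,0]]

```text
time_s: 31.62
ee_pos: [0.547, 0.1492, 0.1818]
eef_rot: [0.164, 1.569, -2.979]
force: [0.1, -0.6, -2.8]
grip_width: 0.0158
```

```bash
python3 -c "
from h import *
st(); snap('wrist','w20.png'); go([.492,-.0095,.165],-90)"
```

```text
t 31.62 grasp [0.547  0.1492 0.2006] yawy -90.12 q [ 11.5  20.5  85.9   0.   73.6 101.7] F [ 0.1 -0.6 -2.8] M [0.04 0.17 0.01] w 0.0158 tilt 0.11
grasp [0.5471 0.1492 0.2008] yawy -89.99 shift cm [ 3.59 15.87  5.51] norm 17.17 turn 0.01
 after turn shift [ 3.59 15.87  5.51]
```

View pics/w20.png

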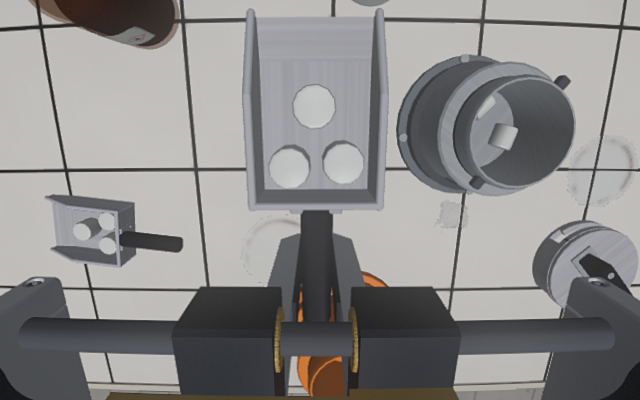

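Emit:
play_rows:
  increments:
    - [[255,0,0.7,0.3,0],[255,0,1.4,0.5,0],[255,0,2.0,0.7,0],[255,0,2.5,0.9,0],[255,0,2.5,0.9,0],[255,0,2.3,0.8,0],[255,0,1.9,0.6,0],[255,0.3,1.4,0.5,0],[255,0.7,0.87,0.2,0],[255,1.0,0.3,0.11,0],[255,1.0,0,0,0],[255,0.9,0,0,0]]

```text
time_s: 32.67
ee_pos: [0.4919, -0.0092, 0.1424]
eef_rot: [-0.22, 1.57, 2.921]
force: [0.1, 0.5, -2.2]
grip_width: 0.0156
```

Emit:
play_rows:
  increments:
    - [[255,0.6,0,0,0],[255,0.4,0,0,0],[255,0,0,0,0]]

```text
time_s: 32.92
ee_pos: [0.492, -0.0089, 0.1328]
eef_rot: [-0.125, 1.569, 3.017]
force: [0.7, -0.1, -1.8]
grip_width: 0.0155
```

```bash
python3 -c "
from h import *
st(); im,T=snap('wrist','w21.png'); go([.492,-.0095,.143],-90)
"
```

```text
t 32.92 grasp [ 0.492  -0.0089  0.1516] yawy -89.98 q [ -5.3  14.3 101.1   0.   64.7  84.7] F [ 0.7 -0.1 -1.8] M [-0.01  0.18 -0.06] w 0.0155 tilt 0.1
grasp [ 0.4923 -0.009   0.1524] yawy -89.98 shift cm [0.94 0.05 0.03] norm 0.94 turn 0.02
 after turn shift [0.94 0.05 0.03]
```

View pics/w21.png

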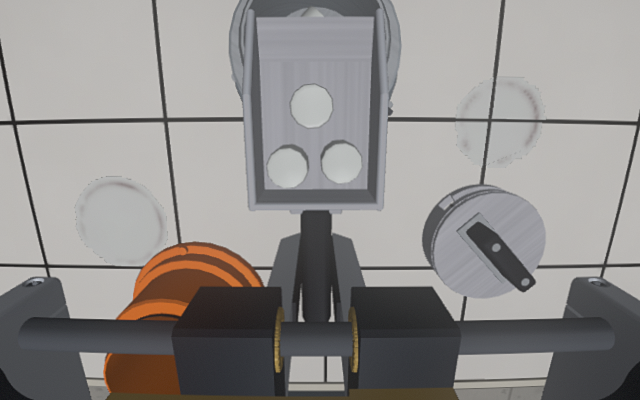

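Emit:
play_rows:
  increments:
    - [[255,0.3,0,0,0],[255,0.3,0,0,0],[255,0.3,0,0,0],[255,0,0,0,0],[255,-0.4,0,-0.15,0],[255,-0.5,0,-0.2,0],[255,-0.5,0,-0.25,0],[255,-0.5,0,-0.3,0],[255,-0.5,0,-0.35,0],[255,-0.5,0,-0.35,0],[255,0,0,0,0]]
  newtons: 5

```text
time_s: 33.88
ee_pos: [0.5093, -0.0094, 0.1551]
eef_rot: [3.115, 1.569, -0.027]
force: [-0.1, 0.7, -0.7]
grip_width: 0.0159
```

```bash
python3 -c "
from h import *
st(); im,T=snap('wrist','w22.png',(150,0,470,400),1.5)
"
```

```text
t 33.88 grasp [ 0.5093 -0.0094  0.1739] yawy -90.02 q [-5.2 14.8 97.3  0.  67.9 84.8] F [-0.1  0.7 -0.7] M [ 0.14 -0.03  0.02] w 0.0159 tilt 0.1
```

View pics/w22.png

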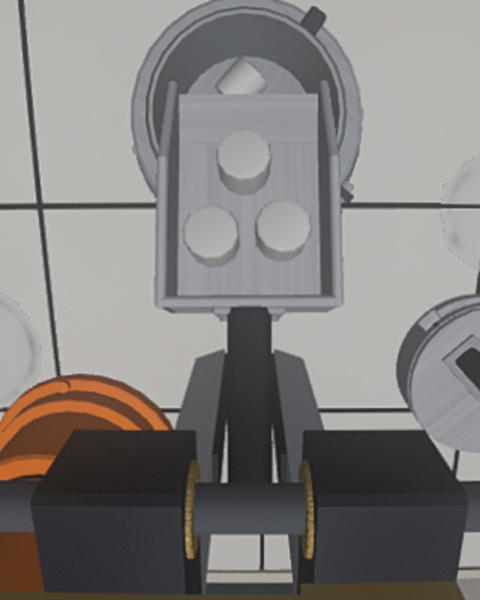

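Emit:
play_rows:
  increments:
    - [[255,-0.5,0,-0.4,0],[255,-0.5,0,-0.45,0],[255,-0.5,0,-0.5,0],[255,-0.4,0,-0.5,0],[255,-0.4,0,-0.5,0],[255,0,0,0,0]]

```text
time_s: 34.43
ee_pos: [0.5329, -0.0096, 0.1777]
eef_rot: [2.961, 1.57, -0.181]
force: [0.6, -0.5, -0.9]
grip_width: 0.0159
```

```bash
python3 -c "
from h import *
st(); im,T=snap('wrist','w23.png',(150,0,470,400),1.5)
"
```

```text
t 34.43 grasp [ 0.5329 -0.0096  0.1965] yawy -90.03 q [-5.  16.4 92.  -0.  71.6 85.1] F [ 0.6 -0.5 -0.9] M [0.12 0.06 0.03] w 0.0159 tilt 0.07
```

View pics/w23.png

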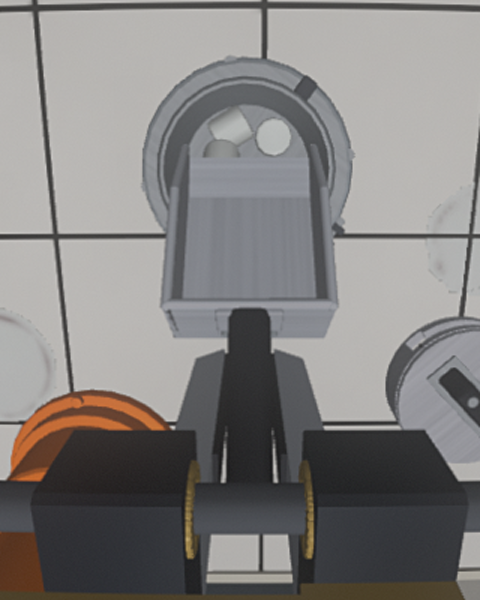

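Emit:
play_rows:
  increments:
    - [[255,0.4,0,0.5,0],[255,0.4,0,0.5,0],[255,0.5,0,0.5,0],[255,0.5,0,0.45,0],[255,0.5,0,0.4,0],[255,0.5,0,0.35,0],[255,0.5,0,0.35,0],[255,0.5,0,0.3,0],[255,0.5,0,0.25,0],[255,0.5,0,0.2,0],[255,0.5,0,0.15,0],[255,0.1,0,0,0]]

```text
time_s: 35.48
ee_pos: [0.4917, -0.0094, 0.122]
eef_rot: [-0.031, 1.57, 3.11]
force: [-0.7, -0.3, -0.5]
grip_width: 0.0163
```

Emit:
play_rows:
  increments:
    - [[255,0,0,0,0],[255,0.1,0,0,0],[255,0,0,0,0]]

```text
time_s: 35.73
ee_pos: [0.4925, -0.0095, 0.122]
eef_rot: [2.853, 1.571, -0.289]
force: [1.0, 0.5, 0.8]
grip_width: 0.0162
```

```bash
python3 -c "
from h import *
st(); im,T=snap('wrist','w24.png',(150,0,470,400),1.5)
"
```

```text
t 35.73 grasp [ 0.4925 -0.0095  0.1408] yawy -90.03 q [ -5.4  15.  101.7  -0.   63.2  84.7] F [1.  0.5 0.8] M [-0.01  0.06  0.01] w 0.0162 tilt 0.01
```

View pics/w24.png

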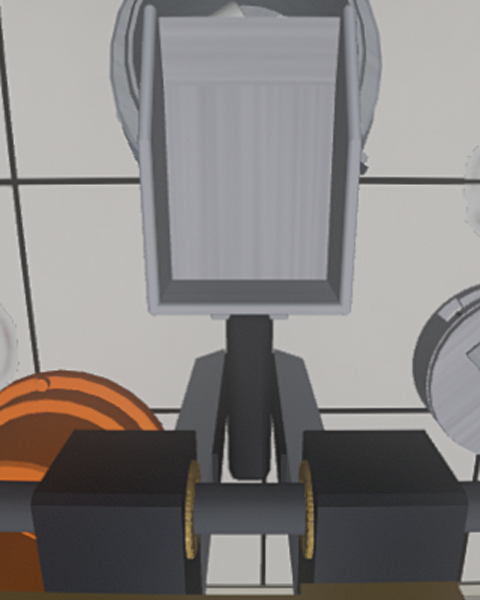

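Emit:
play_rows:
  increments:
    - [[255,0,0,0,0],[255,0,0,0,0],[255,0,0,0,0],[255,-0.6,0,0,0],[255,-1.5,0,0,0],[255,-2.0,0,0,0],[255,-1.5,-1.0,0,0],[255,-0.4,-2.0,-0.5,0],[255,0,-3.0,-1.0,0],[255,0,-3.5,-1.4,0],[255,0,-3.5,-1.4,-2],[255,0,-2.3,-1,-5]]
  newtons: 50

```text
time_s: 36.78
ee_pos: [0.545, 0.1466, 0.1823]
eef_rot: [-2.05, 1.57, 1.215]
force: [0.1, 0.3, -1.8]
grip_width: 0.0157
```

Emit:
play_rows:
  increments:
    - [[255,0,-0.7,-0.3,-7],[255,0,0,0,-7],[255,0,0,0,-7],[255,0,0,0,-7],[255,0,0,0,-7],[255,0,0,0,-2.8],[255,0,0,0,0]]

```text
time_s: 37.37
ee_pos: [0.5466, 0.1512, 0.1822]
eef_rot: [-0.58, 1.57, -2.938]
force: [0.2, 0.5, -1.7]
grip_width: 0.0155
```

```bash
python3 -c "
from h import *
st(); im,T=snap('wrist','w25.png'); go([.547,.149,.036],-45.2)
"
```

```text
t 37.37 grasp [0.5466 0.1512 0.201 ] yawy -45.09 q [11.8 20.5 86.   0.  73.6 56.8] F [ 0.2  0.5 -1.7] M [-0.09  0.04 -0.02] w 0.0155 tilt 0.02
grasp [0.5466 0.1512 0.201 ] yawy -45.3 shift cm [16.5   0.18  0.12] norm 16.5 turn -0.1
 after turn shift [16.5   0.18  0.12]
```

View pics/w25.png

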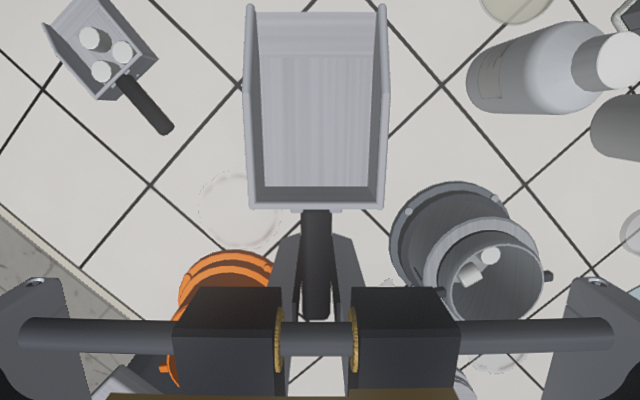

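Emit:
play_rows:
  increments:
    - [[255,2.0,0,0,0],[255,3.0,0,0,0],[255,3.5,0,0,0],[255,3.5,0,0,0],[255,2.5,0,0,0],[255,1.4,0,0,0],[255,0.5,0,0,0],[255,0.3,0,0,0],[255,0.2,0,0,0],[255,0.1,0,0,0],[255,0,0,0,0]]
  newtons: 20

```text
time_s: 38.33
ee_pos: [0.5472, 0.1513, 0.0128]
eef_rot: [2.562, 1.569, 0.202]
force: [-0.4, -0.3, -1.6]
grip_width: 0.0161
```

```bash
python3 -c "
from h import *
st()"
```

```text
t 38.33 grasp [0.5471 0.1513 0.0316] yawy -45.25 q [11.8 32.5 93.5 -0.  54.  57. ] F [-0.4 -0.3 -1.6] M [-0.09  0.07 -0.02] w 0.0161 tilt 0.08
```

Just off the bench by about a millimetre; lower a touch, soften, open, lift.

Emit:
play_rows:
  increments:
    - [[255,0.1,0,0,0],[255,0.1,0,0,0],[100,0,0,0,0],[100,0,0,0,0],[100,0,0,0,0],[100,0,0,0,0],[100,0,0,0,0],[100,-0.5,0,0,0],[100,-1.5,0,0,0],[100,-3.0,0,0,0],[100,-4.0,0,0,0],[100,-4.0,0,0,0]]
  newtons: 4

```text
time_s: 39.33
ee_pos: [0.5461, 0.1511, 0.1414]
eef_rot: [-0.607, 1.569, -2.967]
force: [1.1, 0.2, 0.0]
grip_width: 0.0573
```

Emit:
play_rows:
  increments:
    - [[100,-4.0,0,0,0],[100,-3.0,0,0,0],[100,0,0,0,0]]

```text
time_s: 39.58
ee_pos: [0.5486, 0.1517, 0.2172]
eef_rot: [2.569, 1.561, 0.209]
force: [-0.0, -0.1, 1.2]
grip_width: 0.057
```

```bash
python3 -c "
from h import *
st(); snap('wrist','w26.png'); go([.485,.33,.235],-7.7)"
```

```text
t 39.58 grasp [0.5484 0.1516 0.236 ] yawy -45.22 q [11.8 18.8 83.5  0.  77.2 57. ] F [-0.  -0.1  1.2] M [-0.02 -0.    0.  ] w 0.057 tilt 0.59
grasp [0.5476 0.1514 0.2323] yawy -45.23 shift cm [ -0.28 -17.09  -8.14] norm 18.93 turn -37.53
 after turn shift [ -0.28  -8.59 -16.86]
```

View pics/w26.png

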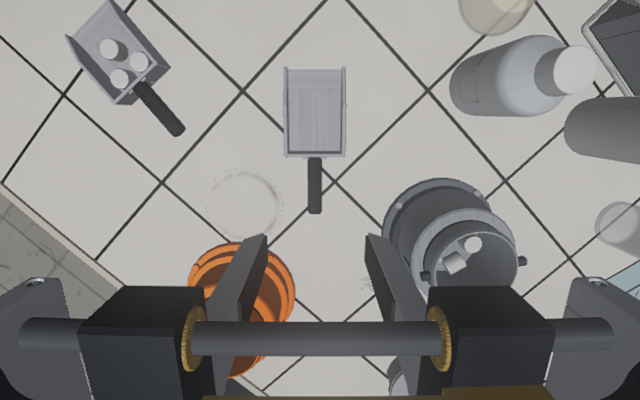

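Scoop a stands empty. On to scoop b (the aluminium one farther left; yellow one is the decoy).

Emit:
play_rows:
  increments:
    - [[100,0,-3.4,-1.6,-4],[100,0,-3.4,-1.4,-6],[100,0,-3.4,-1.8,-6],[100,0,-3.0,-2.0,-6],[100,0,-2.0,-2.6,-6],[100,0,0,0,-6],[100,0,0,0,-3.5],[100,0,0,0,0]]

```text
time_s: 40.3
ee_pos: [0.4751, 0.318, 0.2086]
eef_rot: [-0.907, 1.569, -2.609]
force: [0.4, -0.3, -0.2]
grip_width: 0.0571
```

```bash
python3 -c "
from h import *
st(); im,T=snap('wrist','w27.png'); np.save('T27.npy',T); go([.485,.33,.235],-7.7)"
```

```text
t 40.3 grasp [0.4752 0.318  0.2274] yawy -7.5 q [30.1 19.9 83.1 -0.  77.1 37.6] F [ 0.4 -0.3 -0.2] M [-0.04 -0.05  0.04] w 0.0571 tilt 0.12
grasp [0.4754 0.3177 0.2276] yawy -7.78 shift cm [-0.74  0.78 -1.35] norm 1.73 turn -0.08
 after turn shift [-0.74  0.78 -1.35]
```

View pics/w27.png

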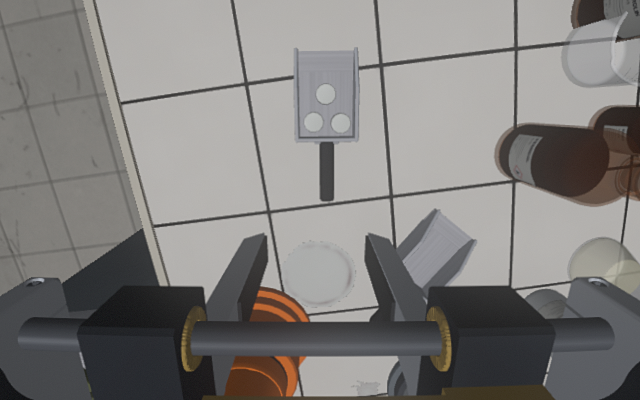

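```bash
python3 -c "
import cv2
im=cv2.imread('pics/w27.png'); cv2.imwrite('pics/w27c.png',cv2.resize(im[40:210,255:395],None,fx=4,fy=4,interpolation=cv2.INTER_CUBIC))"
```

```text
(no output)
```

View pics/w27c.png

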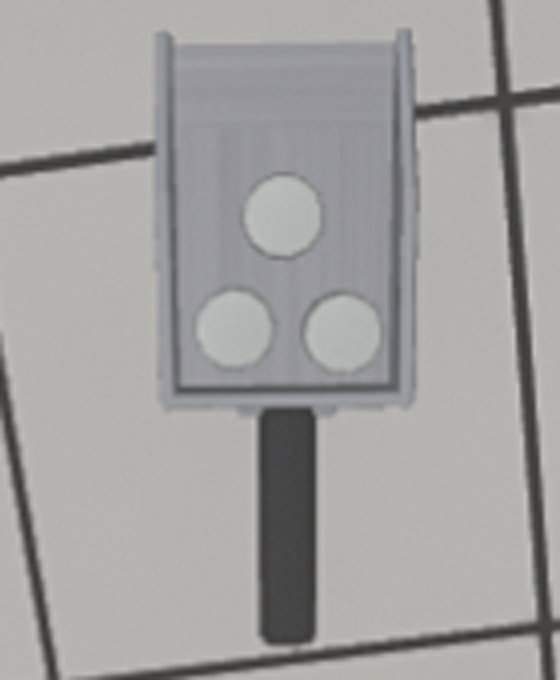

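```bash
python3 -c "
from h import *
g,th=scoop(np.load('T27.npy'),255,40,4,(288,642),(287.5,408),(284,41)); go([*g,.031],th-90)"
```

```text
rear [0.4849 0.2986 0.036 ] front [0.4926 0.362  0.036 ] lip [0.5043 0.4567 0.003 ] len 0.0638 rear-lip 0.1592 th 83.0 th handle 83.11
grip est [[0.4892 0.3334]
 [0.4887 0.3302]
 [0.489  0.3316]]
grip [0.4889 0.3317]
grasp [0.4754 0.3177 0.2276] yawy -7.78 shift cm [19.66  1.18 -1.6 ] norm 19.76 turn -0.78
 after turn shift [19.66  1.2  -1.58]
```

Emit:
play_rows:
  increments:
    - [[100,2.0,0.6,-0.8,-0.8],[100,3.5,0.6,-0.8,0],[100,4.0,0,0,0],[100,4.0,0,0,0],[100,3.5,0,0,0],[100,1.8,0,0,0],[100,0.9,0,0,0],[255,0.1,0,0,0],[255,0,0,0,0],[255,0,0,0,0],[255,0,0,0,0],[255,0,0,0,0]]
  newtons: 50

```text
time_s: 41.35
ee_pos: [0.4903, 0.3324, 0.0132]
eef_rot: [2.242, 1.569, 0.55]
force: [0.3, 0.4, 0.4]
grip_width: 0.0272
```

Emit:
play_rows:
  increments:
    - [[255,0,0,0,0],[255,0,0,0,0],[255,0,0,0,0]]

```text
time_s: 41.6
ee_pos: [0.49, 0.3322, 0.0125]
eef_rot: [2.221, 1.57, 0.529]
force: [-0.8, -1.3, 4.3]
grip_width: 0.0153
```

```bash
python3 -c "
from h import *
st()"
```

```text
t 41.6 grasp [0.49   0.3322 0.0313] yawy -6.93 q [30.6 35.  89.2 -0.  55.7 37.5] F [-0.8 -1.3  4.3] M [-0.14  0.14 -0.  ] w 0.0153 tilt 0.05
```

Emit:
play_rows:
  increments:
    - [[255,-0.3,0,0,0],[255,-0.6,0,0,0],[255,-1.0,0,0,0],[255,-1.5,0,0,0],[255,-2,0,0,0],[255,-2.5,0,0,0],[255,-2.5,0,0,0],[255,-2.5,0,0,0],[255,-2.0,0,0,0],[255,-1.5,0,0,0],[255,-0.8,0,0,0],[255,0,0,0,0]]
  newtons: 55

```text
time_s: 42.6
ee_pos: [0.4902, 0.3324, 0.1861]
eef_rot: [2.234, 1.568, 0.542]
force: [0.3, -0.1, -2.5]
grip_width: 0.0153
```

Emit:
play_rows:
  increments:
    - [[255,0,0.1,0.6,0],[255,0,0.2,1.3,0],[255,0,0.3,2.0,0],[255,0,0.4,2.7,0],[255,0,0.5,3.3,0],[255,0,0.5,3.8,0],[255,0,0.5,3.8,0],[255,0,0.5,3.8,0],[255,0,0.5,3.6,0],[255,0,0.3,3.0,0],[255,0,0.3,2.4,0],[255,0,0.2,1.8,0]]

```text
time_s: 43.6
ee_pos: [0.4926, 0.0053, 0.183]
eef_rot: [-1.284, 1.569, -2.978]
force: [0.4, 0.1, -2.6]
grip_width: 0.0153
```

Emit:
play_rows:
  increments:
    - [[255,0,0,1.2,2],[255,0,0,0.6,4],[255,0,0,0,6],[255,0,0,0,7],[255,0,0,0,7],[255,0,0,0,7],[255,0,0,0,7],[255,0,0,0,7],[255,0,0,0,7],[255,0,0,0,7],[255,0,0,0,7],[255,0,0,0,7]]

```text
time_s: 44.6
ee_pos: [0.4906, -0.0098, 0.1831]
eef_rot: [-0.277, 1.569, 2.997]
force: [-0.2, -0.8, -2.3]
grip_width: 0.0155
```

Emit:
play_rows:
  increments:
    - [[255,0,0,0,5],[255,0,0,0,3],[255,0,0,0,0]]

```text
time_s: 44.85
ee_pos: [0.4907, -0.0097, 0.1832]
eef_rot: [-0.129, 1.569, 3.01]
force: [0.4, 0.1, -2.2]
grip_width: 0.0157
```

```bash
python3 -c "
from h import *
st(); snap('wrist','w28.png'); go([.492,-.0095,.151],-90)"
```

```text
t 44.85 grasp [ 0.4907 -0.0097  0.202 ] yawy -90.16 q [-5.4 10.8 98.1  0.  71.1 84.7] F [ 0.4  0.1 -2.2] M [-0.03  0.2  -0.  ] w 0.0157 tilt 0.08
grasp [ 0.4908 -0.0097  0.2021] yawy -89.94 shift cm [ 5.11 -0.02 -0.12] norm 5.12 turn 0.06
 after turn shift [ 5.11 -0.02 -0.12]
```

View pics/w28.png

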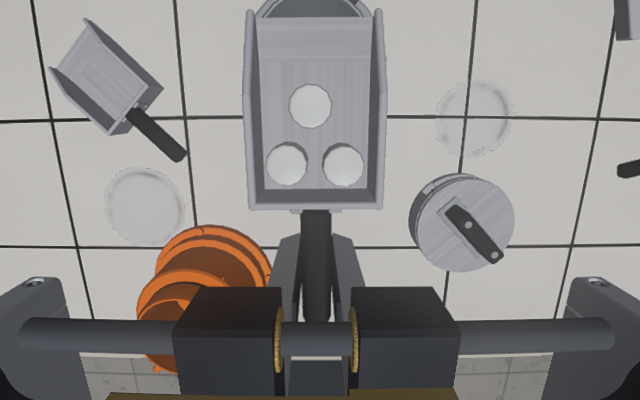

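Emit:
play_rows:
  increments:
    - [[255,0.5,0,-0.1,0],[255,1.1,0,0,0],[255,1.4,0,0,0],[255,1.2,0,0,0],[255,0.7,0,0,0],[255,0.2,0,0,0],[255,0,0,0,0]]

```text
time_s: 45.48
ee_pos: [0.4921, -0.0096, 0.1323]
eef_rot: [-0.08, 1.57, 3.063]
force: [-0.1, -0.0, -2.6]
grip_width: 0.0155
```

Emit:
play_rows:
  increments:
    - [[255,0.3,0,0,0],[255,0.3,0,0,0],[255,0.2,0,0,0],[255,0,0,0,0],[255,-0.4,0,-0.15,0],[255,-0.5,0,-0.2,0],[255,-0.5,0,-0.25,0],[255,-0.5,0,-0.3,0],[255,-0.5,0,-0.35,0],[255,-0.5,0,-0.35,0],[255,0,0,0,0]]
  newtons: 5

```text
time_s: 46.4
ee_pos: [0.5094, -0.0096, 0.1551]
eef_rot: [3.102, 1.569, -0.038]
force: [-0.4, 0.8, -1.5]
grip_width: 0.0158
```

```bash
python3 -c "
from h import *
st(); im,T=snap('wrist','w29.png',(150,0,470,400),1.5)
"
```

```text
t 46.4 grasp [ 0.5093 -0.0096  0.1739] yawy -89.92 q [-5.2 14.8 97.2  0.  67.9 84.7] F [-0.4  0.8 -1.5] M [ 0.16 -0.05  0.02] w 0.0158 tilt 0.1
```

View pics/w29.png

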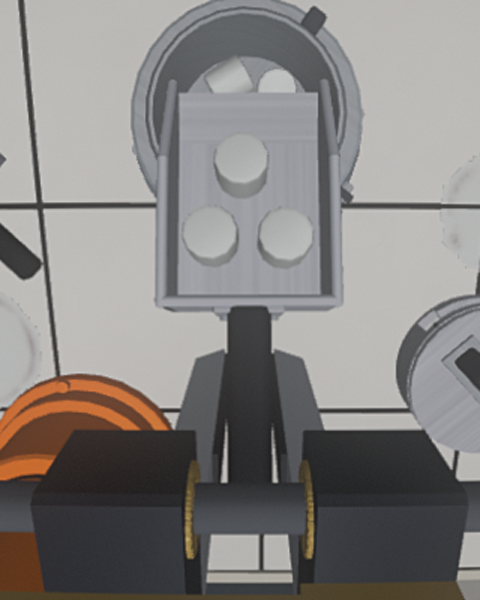

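Emit:
play_rows:
  increments:
    - [[255,-0.5,0,-0.4,0],[255,-0.5,0,-0.45,0],[255,-0.5,0,-0.5,0],[255,-0.4,0,-0.5,0],[255,-0.4,0,-0.5,0],[255,0,0,0,0]]

```text
time_s: 46.95
ee_pos: [0.5329, -0.0097, 0.1777]
eef_rot: [2.951, 1.57, -0.189]
force: [0.6, 0.4, -1.2]
grip_width: 0.0157
```

```bash
python3 -c "
from h import *
st(); im,T=snap('wrist','w30.png',(150,0,470,400),1.5)
"
```

```text
t 46.95 grasp [ 0.5329 -0.0097  0.1965] yawy -89.93 q [-5.  16.4 92.  -0.  71.6 85. ] F [ 0.6  0.4 -1.2] M [0.11 0.03 0.06] w 0.0157 tilt 0.07
```

View pics/w30.png

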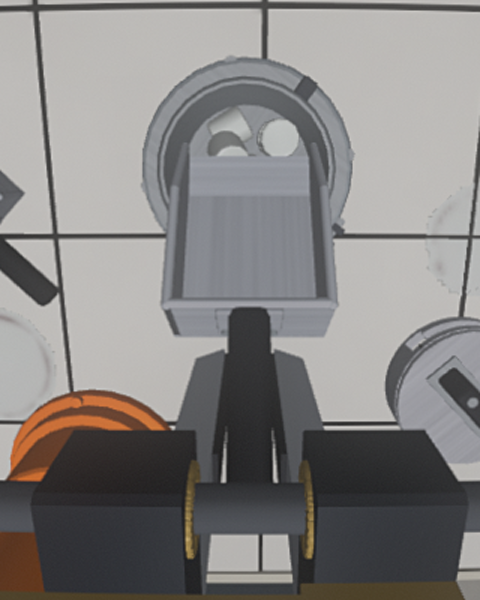

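Empty. Level the scoop again and carry it back.

Emit:
play_rows:
  increments:
    - [[255,0.4,0,0.5,0],[255,0.4,0,0.5,0],[255,0.5,0,0.5,0],[255,0.5,0,0.45,0],[255,0.5,0,0.4,0],[255,0.5,0,0.35,0],[255,0.5,0,0.35,0],[255,0.5,0,0.3,0],[255,0.5,0,0.25,0],[255,0.5,0,0.2,0],[255,0.5,0,0.15,0],[255,0,0,0,0]]

```text
time_s: 48.0
ee_pos: [0.4917, -0.0096, 0.1229]
eef_rot: [-0.005, 1.569, 3.138]
force: [-0.3, -0.5, -1.0]
grip_width: 0.0162
```

Emit:
play_rows:
  increments:
    - [[255,0.1,0,0,0],[255,0,0,0,0]]

```text
time_s: 48.17
ee_pos: [0.4924, -0.0097, 0.1229]
eef_rot: [0.225, 1.571, -2.916]
force: [-0.4, -0.0, -0.4]
grip_width: 0.016
```

```bash
python3 -c "
from h import *
st(); im,T=snap('wrist','w31.png',(150,0,470,400),1.5)
"
```

```text
t 48.17 grasp [ 0.4924 -0.0097  0.1417] yawy -89.93 q [ -5.4  15.  101.7  -0.   63.3  84.5] F [-0.4 -0.  -0.4] M [ 0.04  0.07 -0.02] w 0.016 tilt 0.0
```

View pics/w31.png

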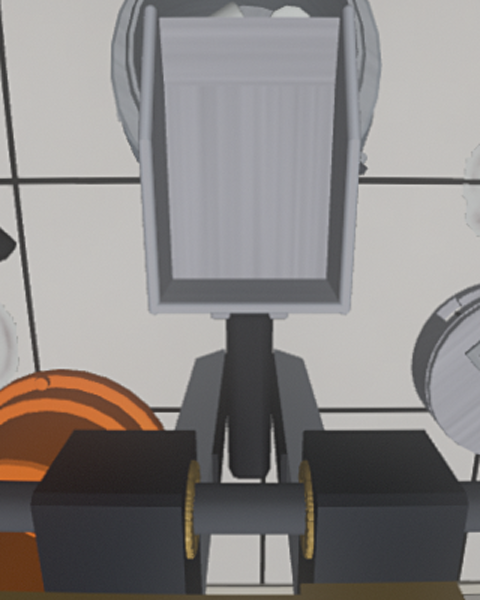

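Emit:
play_rows:
  increments:
    - [[255,0,0,0,0],[255,0,0,0,0],[255,0,0,0,0],[255,-0.6,0,0,0],[255,-1.5,0,0,0],[255,-2.0,0,0,0],[255,-1.5,0,0,-2],[255,-0.4,0,0,-5],[255,0,0,0,-7],[255,0,0,0,-7],[255,0,0,0,-7],[255,0,0,0,-7]]
  newtons: 50

```text
time_s: 49.22
ee_pos: [0.4923, -0.0096, 0.1834]
eef_rot: [2.119, 1.571, -0.404]
force: [-0.2, -0.4, -1.7]
grip_width: 0.0156
```

Emit:
play_rows:
  increments:
    - [[255,0,0,0,-7],[255,0,0,0,-7],[255,0,0,0,-7],[255,0,0,0,-7],[255,0,0,0,-7],[255,0,0,0,-7],[255,0,0,0,-4],[255,0,0,0,-2],[255,0,-0.2,-1.5,0],[255,0,-0.3,-3,0],[255,0,-0.5,-4,0],[255,0,-0.5,-4,0]]

```text
time_s: 50.22
ee_pos: [0.4924, 0.1174, 0.1835]
eef_rot: [1.691, 1.57, -0.002]
force: [1.5, 1.0, -1.9]
grip_width: 0.0156
```

Emit:
play_rows:
  increments:
    - [[255,0,-0.5,-4,0],[255,0,-0.5,-4,0],[255,0,-0.5,-4,0],[255,0,-0.5,-4,0],[255,0,-0.4,-3,0],[255,0,-0.3,-1.8,0],[255,0,-0.1,-0.7,0],[255,0,0,0,0]]

```text
time_s: 50.88
ee_pos: [0.4903, 0.334, 0.1829]
eef_rot: [-0.94, 1.57, -2.63]
force: [-0.1, 0.0, -1.9]
grip_width: 0.0152
```

```bash
python3 -c "
from h import *
st(); im,T=snap('wrist','w32.png'); go([.49,.332,.036],-7)
"
```

```text
t 50.88 grasp [0.4904 0.334  0.2017] yawy -6.83 q [30.7 23.7 81.3  0.  74.9 37.6] F [-0.1  0.  -1.9] M [-0.05 -0.02  0.03] w 0.0152 tilt 0.02
grasp [0.4906 0.3328 0.2017] yawy -6.89 shift cm [16.57 -0.05  0.08] norm 16.57 turn 0.11
 after turn shift [16.57 -0.05  0.08]
```

View pics/w32.png

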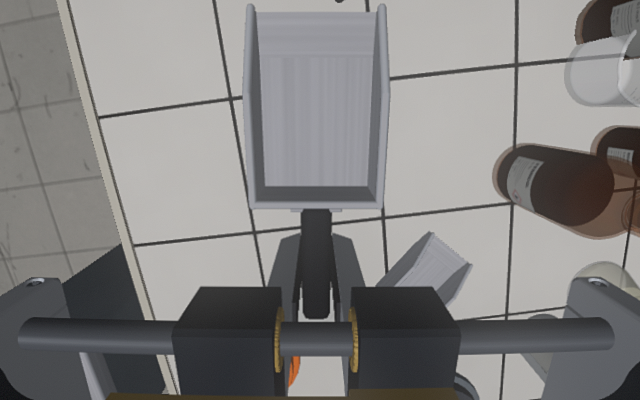

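Emit:
play_rows:
  increments:
    - [[255,2.0,0,0,0],[255,3.0,0,0,0],[255,3.5,0,0,0],[255,3.5,0,0,0],[255,2.5,0,0,0],[255,1.4,0,0,0],[255,0.5,0,0,0],[255,0.3,0,0,0],[255,0.2,0,0,0],[255,0.1,0,0,0],[255,0.1,0,0,0],[255,0,0,0,0]]
  newtons: 20

```text
time_s: 51.93
ee_pos: [0.491, 0.3332, 0.0127]
eef_rot: [2.237, 1.57, 0.545]
force: [0.2, -0.2, -0.6]
grip_width: 0.0158
```

Emit:
play_rows:
  increments:
    - [[255,0.1,0,0,0],[255,0,0,0,0],[100,0,0,0,0],[100,0,0,0,0],[100,0,0,0,0],[100,0,0,0,0],[100,0,0,0,0],[100,-0.5,0,0,0],[100,-1.5,0,0,0],[100,-3.0,0,0,0],[100,-4.0,0,0,0],[100,-4.0,0,0,0]]
  newtons: 4

```text
time_s: 52.93
ee_pos: [0.4901, 0.3328, 0.1423]
eef_rot: [-0.923, 1.569, -2.614]
force: [0.4, 0.2, 0.7]
grip_width: 0.0574
```

Emit:
play_rows:
  increments:
    - [[100,-4.0,0,0,0],[100,-3.0,0,0,0],[100,0,0,0,0]]

```text
time_s: 53.18
ee_pos: [0.4923, 0.3341, 0.2184]
eef_rot: [2.236, 1.56, 0.544]
force: [0.3, 0.1, 1.2]
grip_width: 0.0569
```

```bash
python3 -c "
from h import *
st(); snap('wrist','w33.png'); snap('top','t33.png',(150,130,510,280),2.2); go([.45,-.168,.24],-46)"
```

```text
t 53.18 grasp [0.4921 0.334  0.2372] yawy -6.93 q [30.6 22.1 78.9  0.  78.4 37.6] F [0.3 0.1 1.2] M [-0.03 -0.13  0.01] w 0.0569 tilt 0.59
grasp [0.4908 0.3332 0.2308] yawy -6.92 shift cm [-0.98  1.99 50.24] norm 50.29 turn 39.08
 after turn shift [-0.98 33.22 37.75]
```

View pics/w33.png

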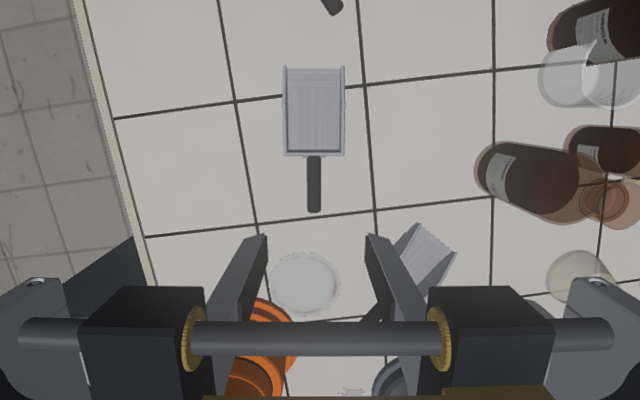

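View pics/t33.png

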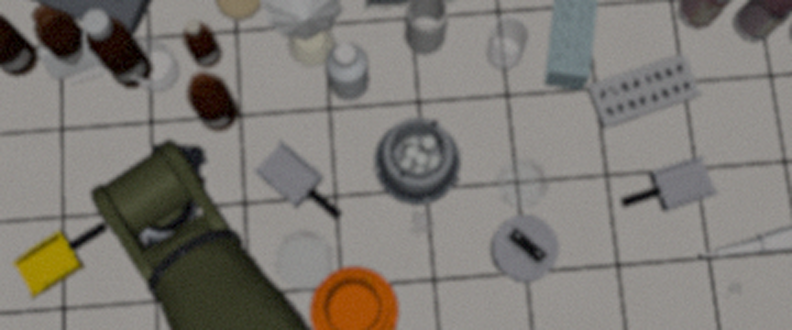

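```bash
python3 -c "
from h import *
go([.611,-.0095,.26],-46)"
```

```text
grasp [0.4908 0.3332 0.2308] yawy -6.92 shift cm [-2.93 16.07 32.57] norm 36.43 turn 39.08
 after turn shift [-2.93 33.   15.15]
```

Emit:
play_rows:
  increments:
    - [[100,-0.5,1.6,3.25,0],[100,-0.5,1.6,3.25,0],[100,-0.5,1.6,3.25,0],[100,-0.5,1.6,3.25,0],[100,-0.5,1.6,3.25,0],[100,-0.5,1.6,3.25,0],[100,0,1.6,3.25,0],[100,0,1.6,3.25,0],[100,0,1.6,3.25,0],[100,0,1.6,3.25,0],[100,0,0,0,7],[100,0,0,0,7]]

```text
time_s: 54.28
ee_pos: [0.6101, -0.0109, 0.2385]
eef_rot: [-1.265, 1.567, 3.074]
force: [0.1, 0.9, 0.6]
grip_width: 0.0569
```

Emit:
play_rows:
  increments:
    - [[100,0,0,0,7],[100,0,0,0,7],[100,0,0,0,7],[100,0,0,0,4],[100,0,0,0,0],[100,0,0,0,0]]

```text
time_s: 54.78
ee_pos: [0.61, -0.0088, 0.2396]
eef_rot: [-0.86, 1.569, 3.053]
force: [-0.7, 0.0, 0.9]
grip_width: 0.0569
```

```bash
python3 -c "
from h import *
st(); im,T=snap('wrist','w34.png'); np.save('T34.npy',T); cv2.imwrite('pics/w34c.png',cv2.resize(im[130:270,240:400],None,fx=4,fy=4,interpolation=cv2.INTER_CUBIC)); st()"
```

```text
t 54.78 grasp [ 0.61   -0.0088  0.2584] yawy -45.78 q [-4.3 23.8 73.7  0.  82.6 41.5] F [-0.7  0.   0.9] M [ 0.01  0.01 -0.01] w 0.0569 tilt 0.13
t 54.83 grasp [ 0.6101 -0.0088  0.2587] yawy -45.76 q [-4.3 23.8 73.7 -0.  82.6 41.5] F [0.2 0.9 0.1] M [-0.07 -0.06  0.01] w 0.057 tilt 0.1
```

View pics/w34.png

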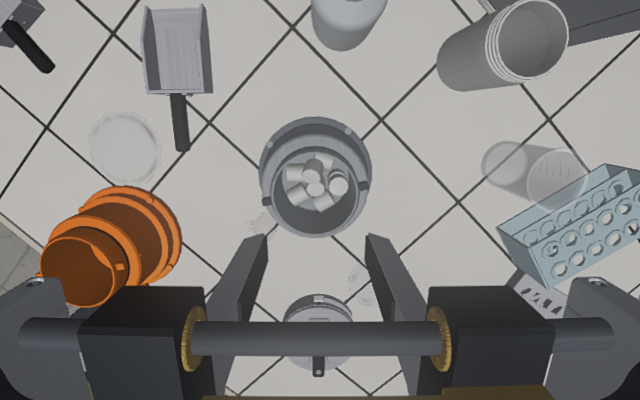

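View pics/w34c.png

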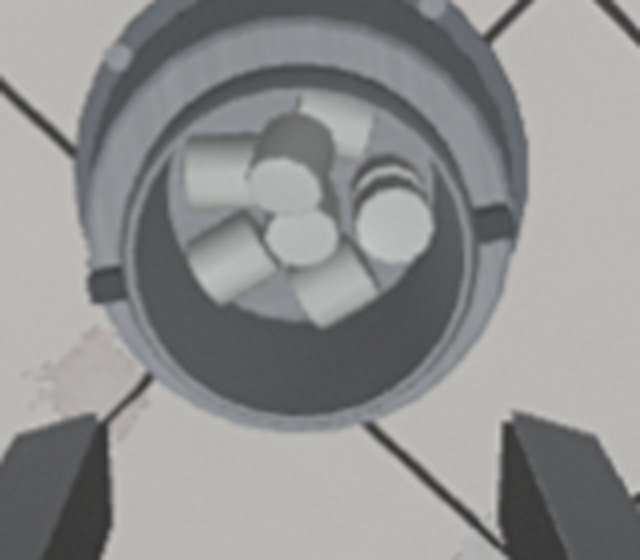

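```bash
python3 -c "
from h import *
T=np.load('T34.npy')
f=lambda x,y:(240+(x+.5)/4-.5,130+(y+.5)/4-.5)
a=unproj('wrist',[f(89,286),f(513,219)],.108,T);print(a.round(4),((a[0]+a[1])/2).round(4),ang(a[1]-a[0]),np.linalg.norm(a[1]-a[0]))
im=cv2.imread('pics/w34c.png')
# rim inner circle estimate from 4 extremes
b=unproj('wrist',[f(127,250),f(473,250),f(299,416),f(300,66)],.112,T);print(b.round(4),((b[0]+b[1])/2).round(4),((b[2]+b[3])/2).round(4))
from scipy.optimize import least_squares
# overlay check
J=np.array([.611,-.0095])
t=np.linspace(0,2*np.pi,73)
out=cv2.imread('pics/w34c.png')
def draw(J,r,z,col):
    p=proj('wrist',np.c_[J[0]+r*np.cos(t),J[1]+r*np.sin(t),0*t+z],T); p=np.c_[(p[:,0]-240+.5)*4-.5,(p[:,1]-130+.5)*4-.5]
    cv2.polylines(out,[np.round(p).astype(int).reshape(-1,1,2)],False,col,1)
draw(J,.040,.112,(0,0,255)); draw(J,.044,.09,(0,255,0)); draw(J,.040,.030,(255,0,0))
cv2.imwrite('pics/w34o.png',out)
"
```

```text
[[ 0.5683  0.0235  0.108 ]
 [ 0.6519 -0.0384  0.108 ]] [ 0.6101 -0.0075  0.108 ] -36.50289844155502 0.10401071851337342
[[ 0.5826  0.0232  0.112 ]
 [ 0.6402 -0.036   0.112 ]
 [ 0.581  -0.0357  0.112 ]
 [ 0.6427  0.0239  0.112 ]] [ 0.6114 -0.0064  0.112 ] [ 0.6118 -0.0059  0.112 ]
```

View pics/w34o.png

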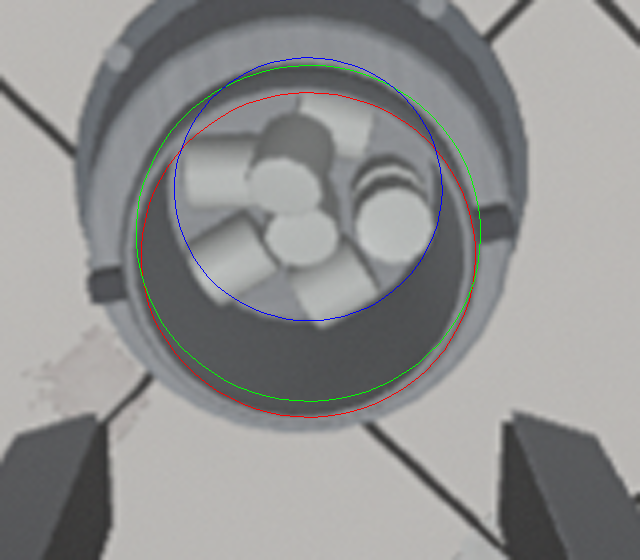

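```bash
python3 -c "
from h import *
T=np.load('T34.npy')
t=np.linspace(0,2*np.pi,73)
im=cv2.imread('pics/w34c.png'); out=cv2.resize(im[0:450,60:540],None,fx=1.6,fy=1.6,interpolation=cv2.INTER_CUBIC)
def draw(J,r,z,col):
    p=proj('wrist',np.c_[J[0]+r*np.cos(t),J[1]+r*np.sin(t),0*t+z],T); p=np.c_[(p[:,0]-240+.5)*4-.5-60,(p[:,1]-130+.5)*4-.5]*1.6
    cv2.polylines(out,[np.round(p).astype(int).reshape(-1,1,2)],False,col,1)
J=(.6102,-.0073)
draw(J,.040,.112,(0,0,255)); draw(J,.044,.1105,(0,255,0)); draw(J,.040,.030,(255,0,0)); draw(J,.056,.085,(0,255,255)); draw(J,.052,.109,(255,0,255))
cv2.imwrite('pics/w34o2.png',out)
"
```

```text
(no output)
```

View pics/w34o2.png

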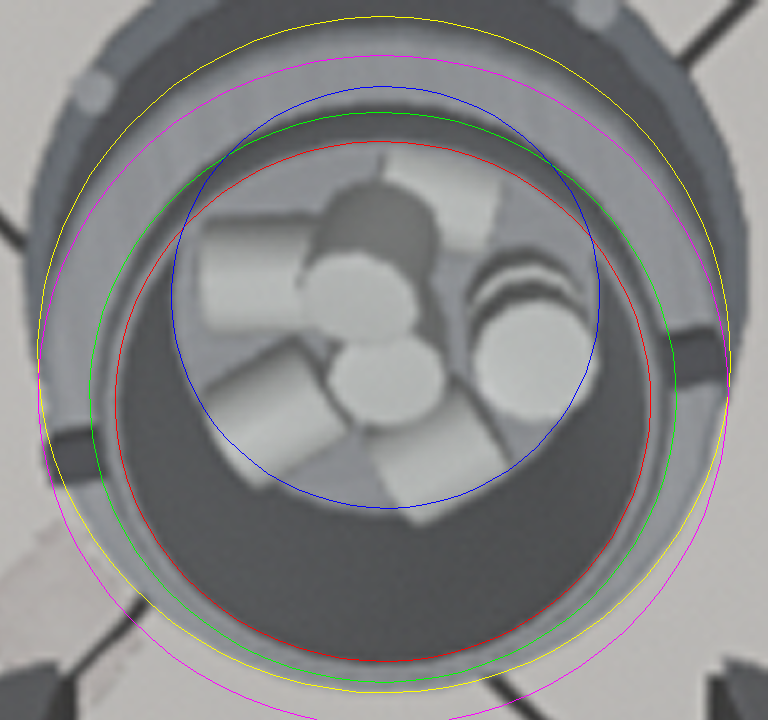

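```bash
python3 -c "
from h import *
go([.45,-.168,.215],-46)"
```

```text
grasp [ 0.6101 -0.0088  0.2587] yawy -45.76 shift cm [ 4.39  0.24 22.57] norm 23.0 turn 0.24
 after turn shift [ 4.39  0.34 22.57]
```

Emit:
play_rows:
  increments:
    - [[100,0,0,2.5,0.2],[100,0,0,4.0,0],[100,0,0.1,4.0,0],[100,0.5,0.1,4.0,0],[100,1.3,0.1,3.8,0],[100,1.5,0,2.8,0],[100,1.1,0,1.5,0],[100,0,0,0,0],[100,0,0,0,0]]

```text
time_s: 55.58
ee_pos: [0.4493, -0.1679, 0.1969]
eef_rot: [-1.423, 1.57, 2.485]
force: [0.8, 0.9, 0.6]
grip_width: 0.0569
```

```bash
python3 -c "
from h import *
st(); im,T=snap('wrist','w35.png'); np.save('T35.npy',T); cv2.imwrite('pics/w35c.png',cv2.resize(im[120:260,240:400],None,fx=4,fy=4,interpolation=cv2.INTER_CUBIC)); st()"
```

```text
t 55.58 grasp [ 0.4493 -0.1679  0.2157] yawy -46.12 q [-24.9   8.6  98.8   0.   72.6  21.2] F [0.8 0.9 0.6] M [-0.02 -0.03  0.03] w 0.0569 tilt 0.04
t 55.63 grasp [ 0.45   -0.1675  0.2161] yawy -46.07 q [-24.8   8.6  98.7   0.   72.6  21.3] F [ 0.6 -0.6 -0.2] M [ 0.    0.   -0.08] w 0.0572 tilt 0.02
```

View pics/w35c.png

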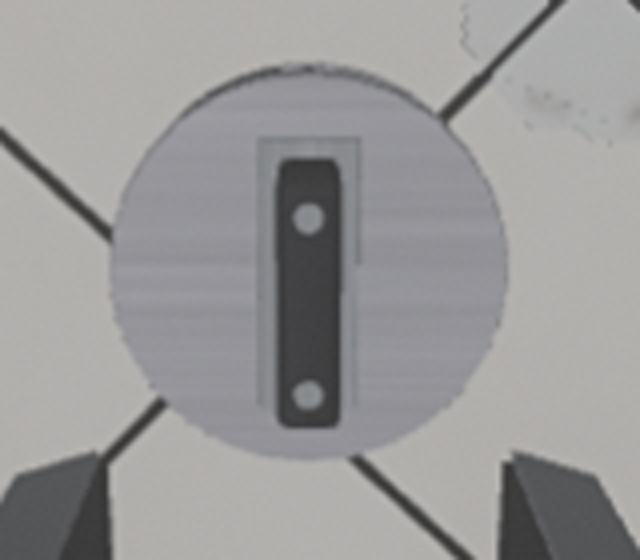

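```bash
python3 -c "
from h import *
im,T=snap('wrist','w36.png'); st(); T2=toolpose(); print(T[:3,3],T2[:3,3])
from scipy.optimize import least_squares
f=lambda x,y:(240+(x+.5)/4-.5,120+(y+.5)/4-.5)
np.save('T36.npy',T)
a=unproj('wrist',[f(308.5,218.5),f(308,396),f(308.5,159),f(308,428)],.068,T);print(a.round(4));print(((a[0]+a[1])/2).round(4),((a[2]+a[3])/2).round(4),ang(a[0]-a[1]))
b=unproj('wrist',[f(109,275),f(509,275),f(309,460)],.034,T);print(((b[0]+b[1])/2).round(4))
d=b[2]; print('bottom edge',d.round(4))
t=np.linspace(0,2*np.pi,73)
for C in [((.4500,-.1665))]:
  out=cv2.resize(im[120:260,240:400],None,fx=5,fy=5,interpolation=cv2.INTER_CUBIC)
  def draw(P,col):
    p=proj('wrist',P,T); p=np.c_[(p[:,0]-240+.5)*5-.5,(p[:,1]-120+.5)*5-.5]
    cv2.polylines(out,[np.round(p).astype(int).reshape(-1,1,2)],False,col,1)
  draw(np.c_[C[0]+.0535*np.cos(t),C[1]+.0535*np.sin(t),0*t+.034],(0,0,255))
  u=np.array([np.cos(np.radians(44)),np.sin(np.radians(44))]);v=np.array([-u[1],u[0]])
  P=[np.r_[np.array(C)+sx*.032*u+sy*.008*v,.068] for sx,sy in((1,1),(1,-1),(-1,-1),(-1,1),(1,1))]
  draw(P,(0,255,0))
  cv2.imwrite('pics/w36o.png',out)
"
```

```text
t 55.68 grasp [ 0.4503 -0.1673  0.2163] yawy -46.04 q [-24.8   8.7  98.7   0.   72.6  21.3] F [-0.1  0.7  0.6] M [ 0.01 -0.02 -0.04] w 0.0571 tilt 0.04
[ 0.45000026 -0.1675082   0.19733814] [ 0.45031997 -0.16727213  0.19749697]
[[ 0.4654 -0.1549  0.068 ]
 [ 0.4336 -0.1854  0.068 ]
 [ 0.4756 -0.1451  0.068 ]
 [ 0.4276 -0.1912  0.068 ]]
[ 0.4495 -0.1701  0.068 ] [ 0.4516 -0.1681  0.068 ] 43.81662677261252
[ 0.45  -0.17   0.034]
bottom edge [ 0.4123 -0.2065  0.034 ]
```

View pics/w36o.png

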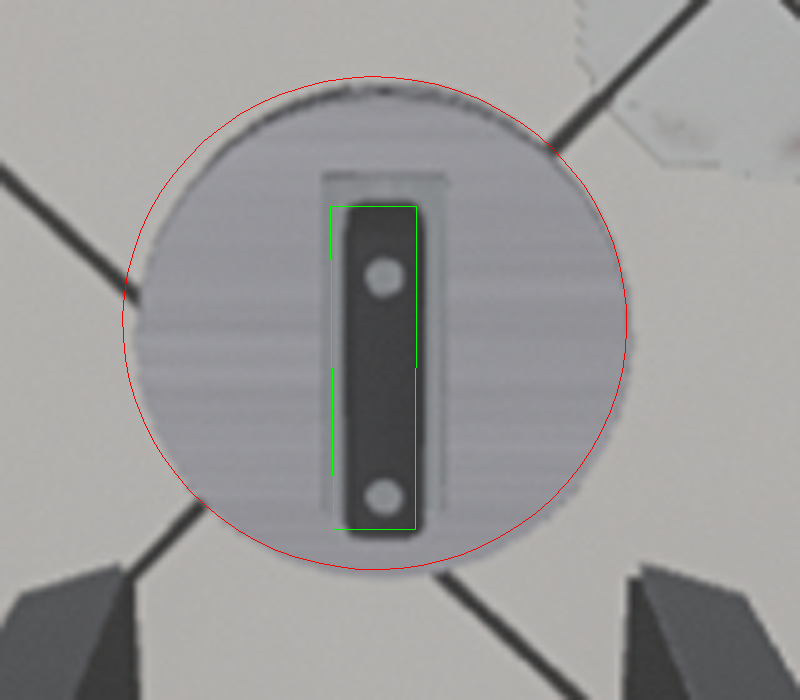

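```bash
cat > fit.py <<'E'
from h import *
im=cv2.imread('pics/w36.png').astype(np.float32); T=np.load('T36.npy')
g=cv2.GaussianBlur(cv2.cvtColor(im,cv2.COLOR_BGR2GRAY),(0,0),0.8)
t=np.radians(np.arange(0,360,3))
def circ(C,r,z):
    p=proj('wrist',np.c_[C[0]+r*np.cos(t),C[1]+r*np.sin(t),0*t+z],T); return cv2.remap(g,p[:,0].astype(np.float32).reshape(-1,1),p[:,1].astype(np.float32).reshape(-1,1),cv2.INTER_LINEAR).ravel()
def score(C,r=.0535,z=.034):
    return np.mean(np.abs(circ(C,r+.0012,z)-circ(C,r-.0012,z)))
for r in (.0525,.053,.0535):
    best=max((score((x,y),r),x,y) for x in np.arange(.446,.455,.00025) for y in np.arange(-.174,-.164,.00025)); print(r,best)
E
python3 fit.py
```

```text
0.0525 (np.float32(21.686344), np.float64(0.4507499999999995), np.float64(-0.16849999999999998))Traceback (most recent call last):
  File "fit.py", line 10, in <module>
    best=max((score((x,y),r),x,y) for x in np.arange(.446,.455,.00025) for y in np.arange(-.174,-.164,.00025)); print(r,best)
  File "fit.py", line 10, in <genexpr>
    best=max((score((x,y),r),x,y) for x in np.arange(.446,.455,.00025) for y in np.arange(-.174,-.164,.00025)); print(r,best)
              ~~~~~^^^^^^^^^
  File "fit.py", line 8, in score
    return np.mean(np.abs(circ(C,r+.0012,z)-circ(C,r-.0012,z)))
                                            ~~~~^^^^^^^^^^^^^
  File "fit.py", line 6, in circ
    p=proj('wrist',np.c_[C[0]+r*np.cos(t),C[1]+r*np.sin(t),0*t+z],T); return cv2.remap(g,p[:,0].astype(np.float32).reshape(-1,1),p[:,1].astype(np.float32).reshape(-1,1),cv2.INTER_LINEAR).ravel()
  File "h.py", line 14, in proj
    K,D,Rm,t=cam(n,T); P=np.atleast_2d(np.array(P,float)).reshape(-1,1,3)
             ~~~^^^^^
  File "h.py", line 7, in cam
    c=ctrl.calibration(n)
ValueError: time passes only in moves, steps and waits
```

```bash
python3 - <<'E'
s=open('h.py').read()
s=s.replace("    c=ctrl.calibration(n)\n    K=","    c=_cal(n)\n    K=").replace("def cam(n","_c={}\ndef _cal(n):\n    if n not in _c: _c[n]=ctrl.calibration(n)\n    return _c[n]\ndef cam(n",1)
open('h.py','w').write(s)
E
python3 fit.py; python3 -c "
from h import *
st()"
```

```text
0.0525 (np.float32(21.686344), np.float64(0.4507499999999995), np.float64(-0.16849999999999998))
0.053 (np.float32(24.748919), np.float64(0.45024999999999954), np.float64(-0.16874999999999998))
0.0535 (np.float32(26.180525), np.float64(0.44999999999999957), np.float64(-0.16899999999999998))
t 55.68 grasp [ 0.4503 -0.1673  0.2163] yawy -46.04 q [-24.8   8.7  98.7   0.   72.6  21.3] F [-0.1  0.7  0.6] M [ 0.01 -0.02 -0.04] w 0.0571 tilt 0.04
```

```bash
python3 -c "
from h import *
go([.45,-.1685,.061],-46.2)"
```

```text
grasp [ 0.4503 -0.1673  0.2163] yawy -46.04 shift cm [15.53  0.06  0.11] norm 15.53 turn 0.16
 after turn shift [15.53  0.06  0.11]
```

Emit:
play_rows:
  increments:
    - [[100,2.0,0.06,0.1,0],[100,3.5,0,0,0],[100,4.0,0,0,0],[100,3.2,0,0,0],[100,1.8,0,0,0],[100,0.8,0,0,0],[100,0.2,0,0,0],[100,0,0,0,0],[100,0,0,0,0]]

```text
time_s: 56.43
ee_pos: [0.4503, -0.169, 0.0433]
eef_rot: [1.951, 1.569, -0.424]
force: [-0.6, -0.1, 0.0]
grip_width: 0.0569
```

```bash
python3 -c "
from h import *
st();go([.45,-.1685,.061],-46.2)"
```

```text
t 56.43 grasp [ 0.4502 -0.1689  0.0621] yawy -46.09 q [-24.9  20.5 107.    0.   52.4  21.2] F [-0.6 -0.1  0. ] M [-0.02 -0.06 -0.02] w 0.0569 tilt 0.13
grasp [ 0.4502 -0.1689  0.0621] yawy -46.09 shift cm [ 0.11 -0.05 -0.01] norm 0.12 turn 0.11
 after turn shift [ 0.11 -0.05 -0.01]
```

Emit:
play_rows:
  increments:
    - [[255,0.1,-0.03,0,0],[255,0,0,0,0],[255,0,0,0,0],[255,0,0,0,0],[255,0,0,0,0],[255,0,0,0,0],[255,0,0,0,0],[255,0,0,0,0],[255,0,0,0,0],[255,0,0,0,0]]
  newtons: 50

```text
time_s: 57.27
ee_pos: [0.4491, -0.1687, 0.041]
eef_rot: [1.929, 1.571, -0.447]
force: [0.3, -1.0, 1.2]
grip_width: 0.0159
```

```bash
python3 -c "
from h import *
st()"
```

```text
t 57.27 grasp [ 0.4491 -0.1687  0.0598] yawy -46.13 q [-25.   20.7 107.1  -0.   52.2  21.2] F [ 0.3 -1.   1.2] M [-0.07  0.02  0.03] w 0.0159 tilt 0.01
```

Emit:
play_rows:
  increments:
    - [[255,-0.3,0,0,0],[255,-1.0,0,0,0],[255,-2.0,0,0,0],[255,-3.0,0,0,0],[255,-4.0,0,0,0],[255,-4.0,0,0,0],[255,-3.0,0,0,0],[255,-1.5,0,-1.5,0],[255,0,0,-3.0,0],[255,0,0,-4.0,0],[255,0,0,-4.0,0],[255,0,0,-4.0,0]]

```text
time_s: 58.27
ee_pos: [0.5687, -0.0528, 0.2297]
eef_rot: [2.325, 1.571, -0.052]
force: [-0.1, -1.0, -2.7]
grip_width: 0.016
```

Emit:
play_rows:
  increments:
    - [[255,0,0,-3.5,0],[255,0,0,-2.0,0],[255,0,0,-0.6,0],[255,0,0,0,0],[255,0,0,0,0]]

```text
time_s: 58.68
ee_pos: [0.6114, -0.0124, 0.229]
eef_rot: [-0.54, 1.57, -2.916]
force: [0.0, 0.1, -3.2]
grip_width: 0.0155
```

```bash
python3 -c "
from h import *
st();go([.61,-.0072,.19],-46); snap('wrist','w37.png')"
```

```text
t 58.68 grasp [ 0.6114 -0.0124  0.2478] yawy -46.13 q [-4.6 24.3 74.4 -0.  81.3 41.5] F [ 0.   0.1 -3.2] M [-0.07 -0.04  0.05] w 0.0155 tilt 0.04
grasp [ 0.6114 -0.0124  0.2478] yawy -46.13 shift cm [ 5.78 -0.47 -0.27] norm 5.81 turn -0.13
 after turn shift [ 5.78 -0.47 -0.27]
```

View pics/w37.png

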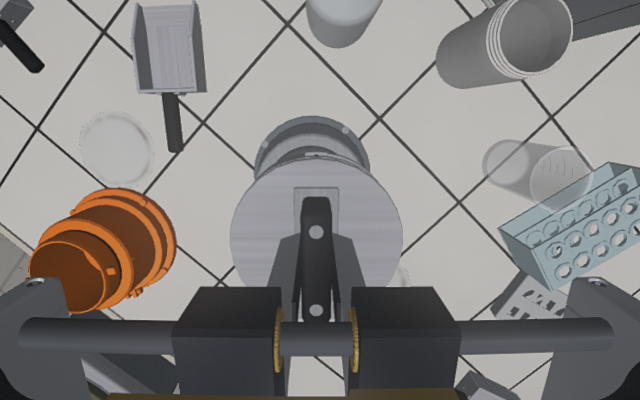

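Emit:
play_rows:
  increments:
    - [[255,0.5,-0.25,-0.15,0],[255,1.5,-0.2,-0.12,0],[255,2.0,0,0,0],[255,1.3,0,0,0],[255,0.5,0,0,0],[255,0,0,0,0]]

```text
time_s: 59.23
ee_pos: [0.6099, -0.0074, 0.17]
eef_rot: [-0.827, 1.569, 3.08]
force: [0.5, -0.1, -3.7]
grip_width: 0.0157
```

```bash
python3 -c "
from h import *
st();go([.61,-.0072,.175],-46)"
```

```text
t 59.23 grasp [ 0.61   -0.0074  0.1888] yawy -46.18 q [-4.1 26.5 79.1 -0.  74.5 42. ] F [ 0.5 -0.1 -3.7] M [-0.04 -0.01 -0.05] w 0.0157 tilt 0.11
grasp [ 0.61   -0.0074  0.1888] yawy -46.18 shift cm [ 1.38 -0.01 -0.02] norm 1.38 turn -0.18
 after turn shift [ 1.38 -0.01 -0.02]
```

Emit:
play_rows:
  increments:
    - [[255,0.5,0,0,0],[255,0.5,0,0,0],[255,0.4,0,0,0],[255,0.3,0,0,0],[255,0.3,0,0,0],[255,0,0,0,0]]

```text
time_s: 59.73
ee_pos: [0.6106, -0.0068, 0.1503]
eef_rot: [-0.819, 1.57, 3.088]
force: [-0.5, -0.4, -2.6]
grip_width: 0.0159
```

```bash
python3 -c "
from h import *
st()"
```

```text
t 59.73 grasp [ 0.6106 -0.0068  0.1691] yawy -46.13 q [-4.1 27.6 80.3 -0.  72.2 42. ] F [-0.5 -0.4 -2.6] M [-0.    0.02 -0.04] w 0.0159 tilt 0.04
```

Emit:
play_rows:
  increments:
    - [[255,0.3,0,0,0],[255,0.3,0,0,0],[255,0.3,0,0,0],[255,0,0,0,0]]

```text
time_s: 60.07
ee_pos: [0.6104, -0.0068, 0.1412]
eef_rot: [-0.806, 1.57, 3.101]
force: [-2.0, 0.5, -3.9]
grip_width: 0.0155
```

```bash
python3 -c "
from h import *
st()"
```

```text
t 60.07 grasp [ 0.6105 -0.0068  0.16  ] yawy -46.13 q [-4.1 28.1 80.8 -0.  71.2 42. ] F [-2.   0.5 -3.9] M [-0.05  0.34  0.01] w 0.0155 tilt 0.06
```

Emit:
play_rows:
  increments:
    - [[255,0.25,0,0,0],[255,0.25,0,0,0],[255,0,0,0,0]]

```text
time_s: 60.32
ee_pos: [0.6106, -0.0069, 0.1372]
eef_rot: [-0.636, 1.57, -3.012]
force: [-6.7, 0.1, 3.2]
grip_width: 0.0158
```

```bash
python3 -c "
from h import *
st()"
```

```text
t 60.32 grasp [ 0.6106 -0.0069  0.156 ] yawy -46.13 q [-4.1 28.3 81.1 -0.  70.7 42.1] F [-6.7  0.1  3.2] M [-0.01  1.25  0.01] w 0.0158 tilt 0.02
```

Emit:
play_rows:
  increments:
    - [[255,0.2,-0.04,0.04,0],[255,0.2,0,0,0],[255,0.2,0,0,0],[255,0.05,0,0,0],[255,0,0,0,0]]

```text
time_s: 60.73
ee_pos: [0.6105, -0.0069, 0.1318]
eef_rot: [2.284, 1.569, -0.092]
force: [-5.5, 0.9, 7.8]
grip_width: 0.0155
```

```bash
python3 -c "
from h import *
st()"
```

```text
t 60.73 grasp [ 0.6105 -0.0069  0.1506] yawy -46.12 q [-4.1 28.5 81.5 -0.  69.9 42. ] F [-5.5  0.9  7.8] M [-0.01  1.34 -0.02] w 0.0155 tilt 0.09
```

Emit:
play_rows:
  increments:
    - [[255,0.1,0,0,0],[255,0,0,0,0],[255,0,0,0,3],[255,0,0,0,4],[255,0,0,0,5],[255,0,0,0,5]]

```text
time_s: 61.23
ee_pos: [0.6114, -0.0072, 0.1314]
eef_rot: [2.5, 1.567, -0.177]
force: [-3.6, -1.7, 9.9]
grip_width: 0.0158
```

```bash
python3 -c "
from h import *
st()"
```

```text
t 61.23 grasp [ 0.6113 -0.0072  0.1502] yawy -63.36 q [-4.1 28.6 81.5 -0.  69.7 59.3] F [-3.6 -1.7  9.9] M [-0.38  0.79  0.2 ] w 0.0158 tilt 0.24
```

Emit:
play_rows:
  increments:
    - [[255,0.04,0,0,5],[255,0,0,0,5],[255,0,0,0,5],[255,0,0,0,5],[255,0,0,0,5],[255,0,0,0,5]]

```text
time_s: 61.73
ee_pos: [0.6111, -0.0073, 0.1309]
eef_rot: [2.917, 1.567, -0.283]
force: [-2.7, -1.7, 9.9]
grip_width: 0.0154
```

```bash
python3 -c "
from h import *
st()"
```

```text
t 61.73 grasp [ 0.611  -0.0073  0.1497] yawy -93.37 q [-4.1 28.6 81.5 -0.  69.7 89.3] F [-2.7 -1.7  9.9] M [-0.32  0.55  0.13] w 0.0154 tilt 0.2
```

Emit:
play_rows:
  increments:
    - [[255,0,0,0,5],[255,0,0,0,5],[255,0,0,0,5],[255,0,0,0,5],[255,0,0,0,5],[255,0,0,0,4],[255,0,0,0,2],[255,0,0,0,1.5],[255,0,0,0,0]]

```text
time_s: 62.48
ee_pos: [0.611, -0.0076, 0.1309]
eef_rot: [-2.945, 1.567, -0.427]
force: [-3.7, -5.0, 9.3]
grip_width: 0.0159
```

```bash
python3 -c "
from h import *
st()"
```

```text
t 62.48 grasp [ 0.611  -0.0076  0.1497] yawy -125.73 q [-4.100e+00  2.860e+01  8.150e+01 -1.000e-01  6.970e+01  1.216e+02] F [-3.7 -5.   9.3] M [-0.83  0.89  0.08] w 0.0159 tilt 0.2
```

Emit:
play_rows:
  increments:
    - [[255,0,0,0,0.5],[255,0,0,0,0],[255,-0.2,0,0,0],[255,-0.2,0,0,0],[255,-0.2,0,0,0],[255,-0.05,0,0,0],[255,0,0,0,0]]

```text
time_s: 63.07
ee_pos: [0.6109, -0.0075, 0.1366]
eef_rot: [-2.918, 1.568, -0.408]
force: [-0.7, -6.2, 7.7]
grip_width: 0.0155
```

```bash
python3 -c "
from h import *
st()"
```

```text
t 63.07 grasp [ 0.6108 -0.0074  0.1554] yawy -126.14 q [-4.10e+00  2.83e+01  8.12e+01 -1.00e-01  7.04e+01  1.22e+02] F [-0.7 -6.2  7.7] M [-1.15  0.35  0.05] w 0.0155 tilt 0.15
```

Emit:
play_rows:
  increments:
    - [[255,-0.1,0,0,0],[255,-0.05,0,0,0],[255,0,0,0,0],[255,0,0,0,0]]

```text
time_s: 63.4
ee_pos: [0.6108, -0.0074, 0.1375]
eef_rot: [-2.998, 1.569, -0.487]
force: [0.9, -5.4, 2.7]
grip_width: 0.016
```

```bash
python3 -c "
from h import *
st()"
```

```text
t 63.4 grasp [ 0.6108 -0.0074  0.1563] yawy -126.14 q [-4.10e+00  2.82e+01  8.11e+01 -1.00e-01  7.05e+01  1.22e+02] F [ 0.9 -5.4  2.7] M [-1.06 -0.09  0.03] w 0.016 tilt 0.12
```

Emit:
play_rows:
  increments:
    - [[255,-0.08,0.05,-0.04,0],[255,0,0,0,0],[255,0,0,0,0]]

```text
time_s: 63.65
ee_pos: [0.6107, -0.0076, 0.1376]
eef_rot: [-2.607, 1.57, -0.096]
force: [5.1, -3.4, -4.4]
grip_width: 0.0157
```

```bash
python3 -c "
from h import *
st()"
```

```text
t 63.65 grasp [ 0.6106 -0.0076  0.1564] yawy -126.13 q [ -4.1  28.2  81.1  -0.   70.6 122. ] F [ 5.1 -3.4 -4.4] M [-0.5  -0.77  0.06] w 0.0157 tilt 0.06
```

Emit:
play_rows:
  increments:
    - [[200,0.05,0,0,0],[150,0,0,0,0],[100,0,0,0,0],[100,0,0,0,0],[100,0,0,0,0],[100,0,0,0,0],[100,-0.5,0,0,0],[100,-1.5,0,0,0],[100,-3.0,0,0,0],[100,-3.0,0,0,0],[100,-2,0,0,0],[100,0,0,0,0]]

```text
time_s: 64.65
ee_pos: [0.6115, -0.0076, 0.2427]
eef_rot: [-2.581, 1.563, -0.07]
force: [0.6, -0.4, 0.5]
grip_width: 0.0573
```

```bash
python3 -c "
from h import *
st(); im,T=snap('wrist','w38.png'); np.save('T38.npy',T); cv2.imwrite('pics/w38c.png',cv2.resize(im[110:270,235:400],None,fx=3.6,fy=3.6,interpolation=cv2.INTER_CUBIC))"
```

```text
t 64.65 grasp [ 0.6114 -0.0075  0.2615] yawy -126.13 q [ -4.1  23.6  73.6   0.   82.4 122. ] F [ 0.6 -0.4  0.5] M [ 0.15 -0.01  0.06] w 0.0573 tilt 0.43
```

View pics/w38.png

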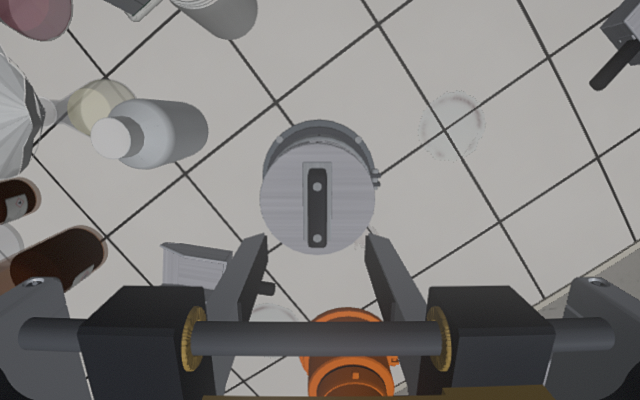

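View pics/w38c.png

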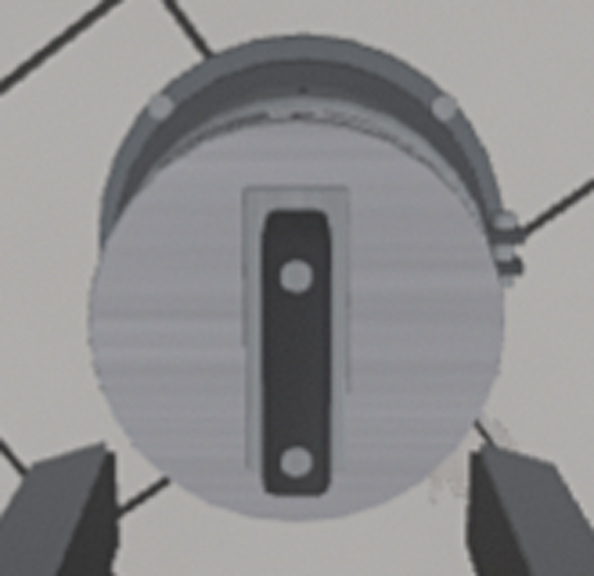

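```bash
python3 -c "
from h import *
im,T=snap('wrist','w39.png'); st()
f=lambda x,y:(235+(x+.5)/3.6-.5,110+(y+.5)/3.6-.5)
a=unproj('wrist',[f(296,277),f(295,461),f(297,211),f(296,495)],.1645,T)
print(a.round(4),ang(a[0]-a[1]),ang(a[2]-a[3]),np.linalg.norm(a[0]-a[1]),((a[0]+a[1])/2).round(4))
for z in (.161,.1645,.168):
  b=unproj('wrist',[f(296,277),f(295,461)],z,T); print(z,np.linalg.norm(b[0]-b[1]))
go([.45,-.35,.3])"
```

```text
t 64.75 grasp [ 0.6103 -0.0075  0.2567] yawy -126.13 q [ -4.1  23.8  74.    0.   82.2 122. ] F [-0.  -0.8 -0.3] M [ 0.1  -0.    0.01] w 0.0572 tilt 0.07
[[ 0.6275 -0.0203  0.1645]
 [ 0.5929  0.0052  0.1645]
 [ 0.6392 -0.0291  0.1645]
 [ 0.586   0.0099  0.1645]] -36.3792011772782 -36.26243125983593 0.04303419237606306 [ 0.6102 -0.0076  0.1645]
0.161 0.043628043179710904
0.1645 0.04303419237606306
0.168 0.04244034157241522
grasp [ 0.6103 -0.0075  0.2567] yawy -126.13 shift cm [-4.35 37.11 -7.25] norm 38.06 turn 0
```

Emit:
play_rows:
  increments:
    - [[100,-1,1.5,-0.3,0],[100,-1,3.0,-0.6,0],[100,-1,3.8,-0.8,0],[100,-1,3.8,-0.8,0],[100,-0.5,3.8,-0.8,0],[100,0,3.8,-0.8,0],[100,0,3.8,-0.8,0],[100,0,3.8,-0.8,0],[100,0,3.0,-0.5,0],[100,0,2.0,-0.3,0],[100,0,1,0,0],[100,0,0,0,0]]

```text
time_s: 65.75
ee_pos: [0.465, -0.3162, 0.2818]
eef_rot: [0.112, 1.569, 2.62]
force: [-0.4, -0.1, 0.3]
grip_width: 0.0573
```

```bash
python3 -c "
from h import *
st(); snap('scene','s40.png',(130,120,430,310),2.6); snap('top','t40.png',(150,130,510,280),2.2); snap('wrist','w40.png')"
```

```text
t 65.75 grasp [ 0.465  -0.3162  0.3006] yawy -126.27 q [-37.9  16.2  78.3  -0.   85.6  88.3] F [-0.4 -0.1  0.3] M [0.1  0.01 0.03] w 0.0573 tilt 0.08
```

View pics/s40.png

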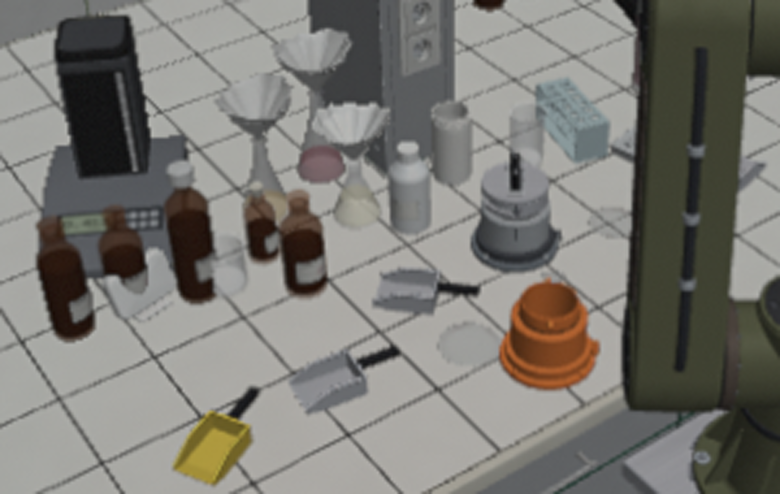

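View pics/t40.png

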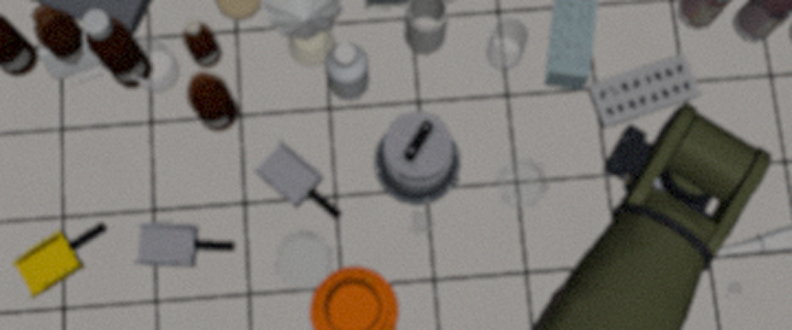

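View pics/w40.png

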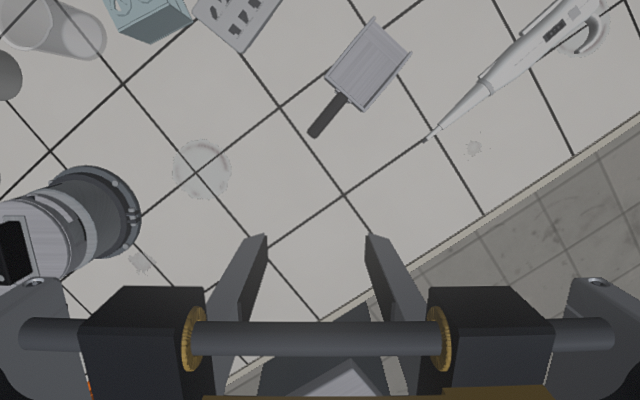

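```bash
python3 -c "
from h import *
a=cv2.imread('pics/top0.png')[120:230,220:410].astype(int); b=ctrl.camera('top')[:,:,::-1][120:230,220:410].astype(int)
d=np.abs(cv2.GaussianBlur(a.astype(np.float32),(0,0),1)-cv2.GaussianBlur(b.astype(np.float32),(0,0),1)).max(2); cv2.imwrite('pics/diff.png',cv2.resize(np.clip(d*5,0,255).astype(np.uint8),None,fx=4,fy=4))
print('jar patch',d[50:95,98:142].mean(),'bottles',d[0:60,0:140].mean(), 'bg',d[80:110,150:190].mean())"
```

```text
jar patch 4.9256086 bottles 4.8243775 bg 5.1833897
```

View pics/diff.png

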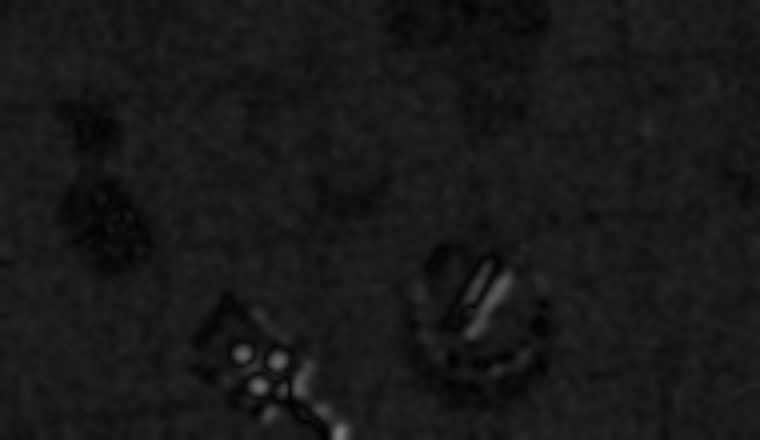

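```bash
python3 -c "
from station import ctrl
print(ctrl.hand_in())"
```

```text
the job is handed in; nothing more can be done
None
```

The jar is charged and locked again, and I handed the job in at about 66 s of the 210 s; the hand-in gave no verdict.

**What I did:**
- I pressed the cover about 6 mm, turned it 80° to the left and stood it on the bench.
- There were 8 cylinders: 3 each in scoops a and b, 2 in scoop c. The tool can't tilt, so I let each scoop pivot in a light grip against the jar rim to pour.
- All three scoops are back upright on the bench. I then refitted the cover: pressed it about 6.5 mm, turned it 80° clockwise and let it rise.

**What the last checks showed:**
- **Pieces:** I counted 8 in the jar before closing it, and all three scoop pans are empty.
- **Cover:** it sits at its original locked height and stopped rising when I pulled up gently. The bar measures −36.3° against −36.5° for the studs. It is about 1 mm to the side of where it started, within its play on the neck.
- **Surroundings:** comparing top views from before and after shows no movement of the rinse bottle, beaker or amber bottle. The gripper ended open and touching nothing.

**One disagreement:** early camera estimates of the jar centre differed by 2–3 mm between views, so the first turn met up to about 9 N of sideways force. I measured the jar and cover again from the same angle before refitting, and it went on with about 7 N or less sideways.

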